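# Rebuild the probe station's guarded sample chuck

### The job

The probe station's sample chuck was taken apart for cleaning; rebuild it on the chuck base on its rotary stage, one part at a time from the bottom up: the large white ceramic ring first, then the brass guard plate, the small ceramic ring, and last the steel top plate, grooves uppermost. Every part must sit flat and fully home on the spigot that centres it; set the parts down gently, do not drop them, and leave the other things on the bench where they are.

Things in the scene. Friction and masses are not known exactly. Their poses are not given: they have to be found in the camera images.
- chuck_base: Fixed. Chuck base: dark foot 110 x 110 x 12 mm, round turntable of 100 mm diameter up to z = 30 mm, on it a round steel seat of 60 mm, flat top at z = 38 mm, with a tapered spigot in the middle: 26 mm diameter at its foot, 20 at its end, 4 high. Thumb-screw along -x to 78 mm from the axis, 28 mm high. Origin: on the axis, at table level; z up. Its place is shuffled with those of the parts.
- ring_large: Loose. Large white ceramic insulator: plain flat ring, 50 mm outer diameter, 30 mm bore, 16 mm thick, about 75 g. Its bore drops over the chuck base's spigot. Lies flat on the table. Origin: centre of its underside, z up.
- guard_plate: Loose. Brass guard plate: disc, 62 mm diameter, 9 mm thick, a tapered spigot 4 mm long at the centre of each face: below 26 mm diameter narrowing to 20 (fits the large ring's bore), above 18 narrowing to 13 (fits the small ring's bore). Stands on its lower spigot: disc from 4 to 13 mm above the table. About 230 g. Origin: centre of the lower spigot's lower end, z up. Any yaw will do.
- ring_small: Loose. Small white ceramic insulator: plain flat ring, 42 mm outer diameter, 22 mm bore, 12 mm thick, about 40 g. Lies flat on the table. Origin: centre of its underside, z up.
- top_plate: Loose. Steel top plate: disc, 56 mm diameter, 10 mm thick, dark concentric vacuum grooves on top, below a tapered spigot 4 mm long, 18 mm diameter narrowing to 13 (fits the small ring's bore). Stands on its spigot, grooves up: disc from 4 to 14 mm above the table. About 195 g. Origin: centre of the spigot's lower end, z up. Any yaw will do.
- eyepiece: Loose bystander, not to be moved: black microscope eyepiece standing on the table, 38 mm in diameter, 46 mm high. Origin: centre of its underside.
- hex_driver: Loose bystander, not to be moved: hex driver lying on the table, black handle 62 mm long and 16 mm thick, thin steel blade; from x = -70 mm (handle end) to x = +67 mm (tip) of its origin, which lies at table level.
- tweezers: Loose bystander, not to be moved: flat steel tweezers lying on the table, 110 mm long along their x axis, 15 mm wide, 4 mm high. Origin: middle of their underside.
- die_tray: Loose bystander, not to be moved: black square chip tray, 51 x 51 x 9 mm, on the far side of the table. Origin: centre of its underside.
There are look-alikes about, which are no part of the job. What is shaped like the top_plate but blue or green is not meant.

How it is judged:
By the outcome, as a careful person would: the job done as asked, in the order asked, and still so for the second after the job is handed in, with the robot touching nothing.
It also fails if it takes over 125 s, if anything falls off the work surface, if the arm or the gripper's body presses on something with over 40 N, if the wrist force passes 120 N, or if a joint passes its speed limit or range.

### The arm

A 6-joint arm with a two-finger parallel gripper is mounted at the origin on the work surface. World frame = base frame: x ahead of the robot, y to its left, z up, the work surface at z = 0. Lengths are in m, angles in rad, forces in N, time in s.
With the tool pointing down it reaches from about 0.275 to 0.775 m from the base axis. Payload 14.6 kg.
Tool frame: the origin (TCP) lies at the centre of the arm's flange, where the gripper is bolted on; the fingertips stand 173 mm ahead of it and the grasp point (between the pads) lies 155 mm ahead of it; z points along the fingers, y is the direction in which the jaws open and shut (so a half turn about z gives the same grasp; the last joint's range is limited). The gripper opens to 85 mm and grips with 20 to 120 N. Pads are 22 mm wide; open, the fingers measure 114 mm over their backs; the gripper's body (76 mm by 85 mm) begins 54 mm behind the grasp point. The pads swing forward as they close: fully open they stand 13 mm farther back than shut.
Start: joints at [-1.278, 0.263, -0.048, 1.259, 0, 1.415], TCP at [0.227, -0.473, 0.405] pointing down, gripper open.
Joint ranges: [-2.65, 2.65], [-0.89, 1.7], [-1.18, 1.37], [-2.13, 2.11], [-1.35, 1.29], [-3.14, 3.14]. Speed limits (rad/s): [1.89, 1.89, 2.57, 2.79, 3.14, 3.14].

### API

Orientations are given as a unit quaternion [w, x, y, z].
In Python, from bench import arm gives the robot as it stands.
- The arm moves only by the shell command python3 -m handwheel 'ROWS' [FORCE]. ROWS is JSON, a list of rows, each an object with "grip": the finger opening in mm, from 0 to 85.4; "delta_pos": the shift along the tool's x, y, z in mm, a list of three; "dr": the turn, a rotation vector about the tool's x, y, z in rad, a list of three. In form: [{"grip": grip, "delta_pos": [dx, dy, dz], "dr": [ax, ay, az]}, ...]. A call has 1 to 8 rows; each row shifts and turns the pose as measured when the row begins, along the tool's axes as they then stand; what a row does not reach is not made up. A row lasts 1/10 s, in which the tool goes at most 50 mm and 8.59 degrees, less where a joint would pass 70% of its speed; a pose out of reach is approached as far as the arm can. A call with a gripper value outside its range is refused whole. The fingers move at their own pace and stop on an object; FORCE is the grip in N (left out, the last holds). Time passes only in rows, so rows that do not move let the fingers close. It gives the time, the measured TCP pose, the force and the opening at its end, in the units of the state.
- arm.read_state(): the state, without advancing time (a new reading comes with each control period).
- arm.snapshot(name): name is "side" or "top" or "wrist"; returns a dict with "color" (384x512x3 uint8, red, green, blue), "z_map" (384x512 float32, m along the optical axis (not along the pixel's ray), 0 where there is no reading), "intrinsics" (3x3 intrinsics, pixels), "dist" ([k1, k2, p1, p2, k3] as OpenCV has them; the pictures are not rectified), "pose" (4x4, takes a point from camera to world coordinates); the wrist camera has in their place "T_tool_cam" (4x4, takes a point from camera to tool coordinates, whose origin is the TCP and whose axes are the flange's). Camera axes: x right, y down, z forward; pixel columns grow to the right and rows downward; lengths in m; the calibration is good to about 2 mm. A picture is of the moment at which its call begins: read the wrist's pose just before it.
- arm.finish_job(): hands the job in, once; it reports no verdict.
Trained networks look in the newest picture that a camera, given by its name, has taken for a name from the list of things; names that differ only in an ending like _2 or _b are one class to them, and where a whole thing is asked for, a point or a joint stands for the part that bears it (a point fixed in the world has none). Each returns a list of dicts, best first, with "conf" (0 to 1); they miss things now and then, are a little off and sometimes report something else, mostly with a low value. They report only what shows in the picture. A call takes as long as a camera call. They do not tell look-alikes from the thing itself.
- arm.find_in(query, camera): "extent" ([centre column, centre row, width, height] in pixels, round what is visible of it).
- arm.regions_of(query, camera): "pixels" (384x512 bool, what is visible of it) and "extent" ([centre column, centre row, width, height] in pixels, round what is visible of it).
The state is a dict: "time_s": time; "joints": joint angles; "joint_vel": joint speeds; "tau": joint torques, N m; "tcp_pos": TCP position; "ee_rot": TCP orientation; "ft_force": force on the tool from outside, world axes, zero at the start; "wrist_torque": the same for the moment, N m; "grip_width": opening from 0.0 (shut) to 1.0 (fully open).
Only numpy, scipy, OpenCV 4.12 (cv2) and the standard library are available. Lean on these libraries where they do the work, as an engineer would, in place of code of your own. Each camera call takes 0.05 s, during which the arm holds its last target.

## Working session

There is one attempt and no reset: what is moved stays moved. The work goes in short steps, Python scripts to look and compute and a shell command to move; the robot and the scene stay as the last step left them, time stands still between calls to the robot, and variables do not carry over. Pictures are saved under pics/ and viewed, and the job is handed in when it is done.

```bash
ls; mkdir -p pics
python3 - <<'E'
from bench import arm
import cv2
for n in ("top","side","wrist"):
    s=arm.snapshot(n); cv2.imwrite(f"pics/{n}0.png",s["color"][:,:,::-1]); print(n,s["intrinsics"].tolist(),s["dist"],s.get("pose",s.get("T_tool_cam")).round(4).tolist() if hasattr(s.get("pose",s.get("T_tool_cam")),'round') else s.get("pose",s.get("T_tool_cam")))
print(arm.read_state())
E
```

```text
pics
top [[426.02062926790063, 0.0, 249.4342137747072], [0.0, 426.02062926790063, 190.31398814833895], [0.0, 0.0, 1.0]] [0.0524876 0.        0.        0.        0.       ] [[-0.0047, -0.9876, 0.157, 0.4314], [-1.0, 0.005, 0.0017, 0.0022], [-0.0025, -0.157, -0.9876, 1.1664], [0.0, 0.0, 0.0, 1.0]]
side [[468.3471712416069, 0.0, 258.2774854632536], [0.0, 468.3471712416069, 194.44377376314412], [0.0, 0.0, 1.0]] [-0.15086978  0.          0.          0.          0.        ] [[0.9956, -0.0664, 0.0668, 0.5132], [-0.0938, -0.7629, 0.6397, -0.7537], [0.0084, -0.6431, -0.7657, 0.9138], [0.0, 0.0, 0.0, 1.0]]
wrist [[340.793593958031, 0.0, 254.36907292882216], [0.0, 340.793593958031, 197.774589344683], [0.0, 0.0, 1.0]] [-0.05687757  0.          0.          0.          0.        ] [[-0.0004, -0.9623, -0.2722, 0.0686], [1.0, -0.0004, -0.0001, -0.0008], [0.0, -0.2722, 0.9623, 0.0312], [0.0, 0.0, 0.0, 1.0]]
{'time_s': 0.15, 'joints': array([-1.27830813e+00,  2.63450530e-01, -4.87562875e-02,  1.25937150e+00,
        1.52414972e-05,  1.41547537e+00]), 'joint_vel': array([ 3.32130983e-05, -3.29729774e-04,  1.37019336e-03,  2.28524500e-04,
       -9.30671789e-04, -7.40050512e-05]), 'tau': array([ 1.45899347e-03, -6.37829518e+01,  3.84645617e+01,  1.08026038e-02,
       -9.75646708e-05, -4.08086365e-06]), 'tcp_pos': array([ 0.22729401, -0.47319501,  0.40432887]), 'ee_rot': array([-3.90600358e-04,  9.75037844e-01,  2.22038399e-01, -1.91921610e-05]), 'ft_force': array([-0.20698313,  0.64966788, -0.58172228]), 'wrist_torque': array([0.04103227, 0.04350599, 0.00527394]), 'grip_width': 0.9972077822133294}
```

View pics/top0.png

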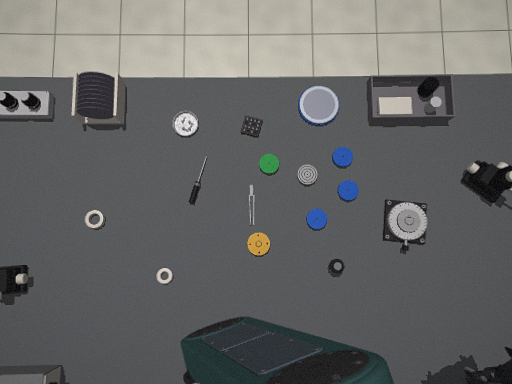

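View pics/side0.png

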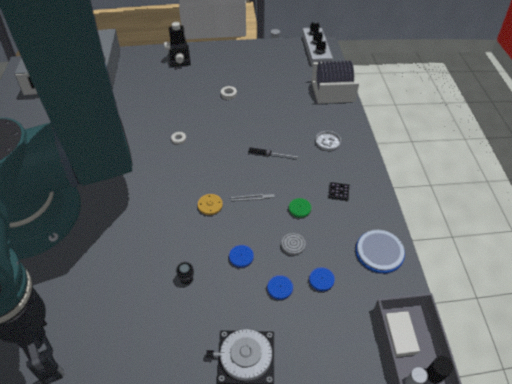

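Run:
```python
from bench import arm
import time
for n in ("top","side"):
    arm.snapshot(n)
    for q in ["chuck_base","ring_large","guard_plate","ring_small","top_plate","eyepiece","hex_driver","tweezers","die_tray"]:
        r=arm.find_in(q,n); print(n,q,[(round(d["conf"],2),[round(float(v)) for v in d["extent"]]) for d in r[:4]])
print(arm.read_state()["time_s"])
```

```text
top chuck_base [(0.68, [406, 226, 45, 55]), (0.18, [257, 245, 23, 23])]
top ring_large [(0.6, [96, 219, 24, 18])]
top guard_plate [(0.62, [261, 246, 23, 24])]
top ring_small [(0.49, [165, 275, 15, 17])]
top top_plate [(0.77, [270, 165, 16, 20]), (0.75, [308, 176, 18, 19]), (0.65, [341, 157, 17, 21]), (0.61, [349, 191, 18, 22])]
top eyepiece [(0.65, [337, 266, 16, 16])]
top hex_driver [(0.65, [195, 192, 8, 24])]
top tweezers [(0.53, [252, 126, 21, 22]), (0.4, [252, 193, 4, 17])]
top die_tray [(0.61, [250, 128, 22, 21])]
side chuck_base [(0.82, [243, 355, 70, 57])]
side ring_large [(0.58, [229, 94, 11, 14])]
side guard_plate [(0.8, [211, 202, 21, 21])]
side ring_small []
side top_plate [(0.95, [322, 280, 28, 22]), (0.82, [279, 290, 22, 24]), (0.72, [300, 208, 18, 23]), (0.72, [242, 258, 21, 27])]
side eyepiece [(0.87, [184, 276, 15, 21])]
side hex_driver [(0.57, [338, 194, 21, 20]), (0.56, [271, 153, 49, 11])]
side tweezers [(0.67, [254, 197, 43, 5])]
side die_tray [(0.82, [338, 194, 19, 18])]
1.15
```

```bash
cat > h.py <<'E'
from bench import arm
import numpy as np, cv2
from scipy.spatial.transform import Rotation as R
def tcp(st=None):
    st=st or arm.read_state(); q=st["ee_rot"]; T=np.eye(4)
    T[:3,:3]=R.from_quat([q[1],q[2],q[3],q[0]]).as_matrix(); T[:3,3]=st["tcp_pos"]; return T
def snap(n):
    T=tcp(); s=arm.snapshot(n)
    s["P"]=s["pose"] if "pose" in s else T@s["T_tool_cam"]
    return s
def cloud(s):
    h,w=s["z_map"].shape
    uv=np.stack(np.meshgrid(np.arange(w),np.arange(h)),-1).reshape(-1,1,2).astype(np.float64)
    n=cv2.undistortPoints(uv,s["intrinsics"],s["dist"]).reshape(h,w,2)
    z=s["z_map"].astype(float); c=np.stack([n[...,0]*z,n[...,1]*z,z],-1)
    p=c@s["P"][:3,:3].T+s["P"][:3,3]; p[z==0]=np.nan; return p
def fitcirc(xy,r=None):
    from scipy.optimize import least_squares
    c0=np.r_[(xy.min(0)+xy.max(0))/2, r or 0.02]
    f=(lambda v:np.hypot(*(xy-v[:2]).T)-v[2]) if r is None else (lambda v:np.hypot(*(xy-v[:2]).T)-r)
    return least_squares(f,c0,loss='soft_l1',f_scale=0.001).x
E
python3 - <<'E'
from h import *
s=snap("top"); p=cloud(s)
for n,u,v,hw in [("chuck",407,221,26),("ringL",94,219,13),("ringS",165,275,12),("guard",259,244,15),("top",307,175,14),("green",269,164,14),("eye",337,266,12),("tw",252,205,22),("dish",185,124,16),("b",317,219,14)]:
    q=p[v-hw:v+hw+1,u-hw:u+hw+1].reshape(-1,3); tz=np.nanmedian(p[280:300,200:300,2]); m=q[:,2]-tz>0.004; q=q[m]
    print(n,m.sum(),q.min(0).round(3),q.max(0).round(3),((q.min(0)+q.max(0))/2).round(3),np.median(q,0).round(4),'area d',round(2*np.sqrt(m.sum()/np.pi)*2.75,1))
print(tz)
cv2.imwrite("pics/crop1.png",cv2.resize(s["color"][120:300,60:440,::-1],None,fx=2.1,fy=2.1,interpolation=cv2.INTER_CUBIC))
E
```

```text
chuck 1795 [ 0.46  -0.497  0.004] [ 0.601 -0.352  0.043] [ 0.53  -0.424  0.023] [ 0.5264 -0.4068  0.0286] area d 131.5
ringL 210 [0.504 0.393 0.004] [0.567 0.458 0.02 ] [0.535 0.426 0.012] [0.5386 0.4212 0.0144] area d 45.0
ringS 157 [0.363 0.211 0.004] [0.407 0.263 0.017] [0.385 0.237 0.01 ] [0.3888 0.2309 0.0108] area d 38.9
guard 424 [ 0.429 -0.062  0.004] [0.509 0.012 0.019] [ 0.469 -0.025  0.011] [ 0.4688 -0.0183  0.0126] area d 63.9
top 340 [ 0.619 -0.19   0.004] [ 0.698 -0.119  0.02 ] [ 0.659 -0.154  0.012] [ 0.6586 -0.1543  0.0137] area d 57.2
green 335 [ 0.653 -0.09   0.004] [ 0.729 -0.012  0.021] [ 0.691 -0.051  0.012] [ 0.6886 -0.0501  0.0134] area d 56.8
eye 201 [ 0.381 -0.261  0.004] [ 0.439 -0.199  0.052] [ 0.41  -0.23   0.028] [ 0.4107 -0.2183  0.0447] area d 44.0
tw 101 [ 0.515 -0.063  0.004] [0.634 0.055 0.009] [ 0.574 -0.004  0.006] [ 5.751e-01 -1.000e-04  4.700e-03] area d 31.2
dish 237 [0.76  0.14  0.004] [0.851 0.223 0.015] [0.806 0.182 0.009] [0.8087 0.1826 0.0061] area d 47.8
b 350 [ 0.509 -0.219  0.004] [ 0.572 -0.142  0.02 ] [ 0.54  -0.18   0.012] [ 0.5375 -0.176   0.0138] area d 58.1
-0.00037057538550522295
```

View pics/crop1.png

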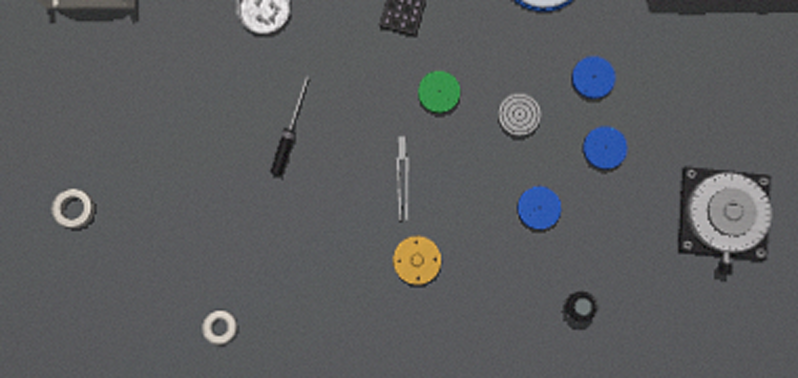

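Candidates, by top-camera pixel:
- **Top plate:** steel with grooves (307,175). The look-alikes are green (269,164) and blue (343,157), (348,190), (317,219). I choose the steel one.
- **Rings:** large (94,219), small (165,275). The dish at (185,124) is neither.
- **Guard plate:** brass (259,244).
- **Chuck:** (407,221).

The crop confirms these. First I turn the tool so that x = −world x and y = world y.

```bash
python3 -m handwheel '[{"grip":70,"delta_pos":[0,0,0],"dr":[0,0,-0.149]},{"grip":70,"delta_pos":[0,0,0],"dr":[0,0,-0.149]},{"grip":70,"delta_pos":[0,0,0],"dr":[0,0,-0.149]},{"grip":70,"delta_pos":[0,0,0],"dr":[0,0,-0.149]},{"grip":70,"delta_pos":[0,0,0],"dr":[0,0,-0.149]},{"grip":70,"delta_pos":[0,0,0],"dr":[0,0,-0.149]},{"grip":70,"delta_pos":[0,0,0],"dr":[0,0,-0.149]},{"grip":70,"delta_pos":[0,0,0],"dr":[0,0,-0.149]}]' 40
python3 -m handwheel '[{"grip":70,"delta_pos":[0,0,0],"dr":[0,0,-0.149]},{"grip":70,"delta_pos":[0,0,0],"dr":[0,0,-0.149]},{"grip":70,"delta_pos":[0,0,0],"dr":[0,0,-0.149]},{"grip":70,"delta_pos":[0,0,0],"dr":[0,0,-0.149]},{"grip":70,"delta_pos":[0,0,0],"dr":[0,0,-0.149]},{"grip":70,"delta_pos":[0,0,0],"dr":[0,0,-0.149]},{"grip":70,"delta_pos":[0,0,0],"dr":[0,0,-0.149]},{"grip":70,"delta_pos":[0,0,0],"dr":[0,0,-0.149]}]'
```

```text
time_s: 2.0
tcp_pos: [0.2273, -0.4733, 0.4047]
ee_rot: [-0.0, 0.678, 0.735, 0.0]
ft_force: [-0.0, -0.3, -0.7]
grip_width: 0.821
time_s: 2.8
tcp_pos: [0.2273, -0.4732, 0.4047]
ee_rot: [0.0, 0.144, 0.99, 0.0]
ft_force: [-0.0, 0.4, 0.7]
grip_width: 0.816
```

```bash
python3 -m handwheel '[{"grip":70,"delta_pos":[0,0,0],"dr":[0,0,-0.149]},{"grip":70,"delta_pos":[0,0,0],"dr":[0,0,-0.140]},{"grip":70,"delta_pos":[-45,8,0],"dr":[0,0,0]},{"grip":70,"delta_pos":[-45,8,0],"dr":[0,0,0]},{"grip":70,"delta_pos":[-45,8,0],"dr":[0,0,0]},{"grip":70,"delta_pos":[-45,8,0],"dr":[0,0,0]},{"grip":70,"delta_pos":[-45,8,0],"dr":[0,0,0]},{"grip":70,"delta_pos":[-38,8,0],"dr":[0,0,0]}]'
python3 - <<'E'
from h import *
s=snap("wrist"); cv2.imwrite("pics/w1.png",s["color"][:,:,::-1]); np.savez("/tmp/w1",**{k:v for k,v in s.items()}); print(tcp().round(4))
E
```

```text
time_s: 3.6
tcp_pos: [0.4951, -0.4216, 0.4051]
ee_rot: [-0.0, -0.004, 1.0, -0.001]
ft_force: [-0.6, -1.1, -0.0]
grip_width: 0.82
[[-9.999e-01 -1.060e-02  1.100e-03  4.991e-01]
 [-1.060e-02  9.999e-01 -9.000e-04 -4.201e-01]
 [-1.100e-03 -9.000e-04 -1.000e+00  4.043e-01]
 [ 0.000e+00  0.000e+00  0.000e+00  1.000e+00]]
```

View pics/w1.png

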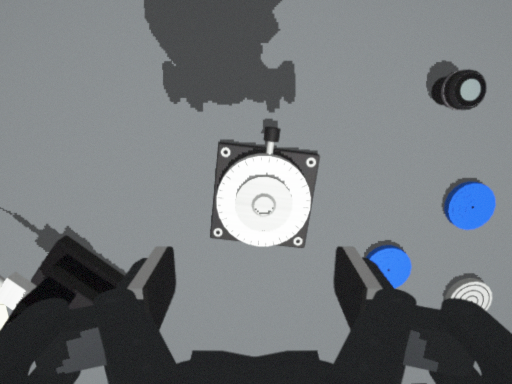

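```bash
cat >> h.py <<'E'
def tz(p,c,r0=0.05,r1=0.09):
    d=np.hypot(p[...,0]-c[0],p[...,1]-c[1]); m=(d>r0)&(d<r1)&(np.abs(p[...,2])<0.006); return np.median(p[...,2][m])
def ell(s,z,c,rad,zmin,zmax):
    """fit circle of radius rad to outline of points in z band, by intersecting outline pixel rays with plane z"""
    p=cloud(s); d=np.hypot(p[...,0]-c[0],p[...,1]-c[1])
    m=((d<rad+0.008)&(p[...,2]>zmin)&(p[...,2]<zmax)).astype(np.uint8)
    m=cv2.morphologyEx(m,cv2.MORPH_OPEN,np.ones((3,3),np.uint8))
    cs,_=cv2.findContours(m,cv2.RETR_CCOMP,cv2.CHAIN_APPROX_NONE)
    k=max(cs,key=len).reshape(-1,1,2).astype(float)
    n=cv2.undistortPoints(k,s["intrinsics"],s["dist"]).reshape(-1,2)
    ray=np.c_[n,np.ones(len(n))]@s["P"][:3,:3].T; o=s["P"][:3,3]
    xy=(o+ray*((z-o[2])/ray[:,2])[:,None])[:,:2]
    return fitcirc(xy), int(m.sum())
E
python3 -m handwheel '[{"grip":70,"delta_pos":[0,0,0],"dr":[0,0,0]},{"grip":70,"delta_pos":[0,0,0],"dr":[0,0,0]}]'
python3 - <<'E'
from h import *
s=snap("wrist"); np.savez("/tmp/w1",**s)
p=cloud(s); c=(0.527,-0.425)
print(tcp()[:3,3].round(4), 'table',tz(p,c,.085,.12))
for nm,z,r,a,b in [("turn",.03,.05,.022,.034),("turn+seat",.03,.05,.022,.06),("seat",.038,.03,.034,.06),("spig",.042,.010,.0395,.06)]:
    print(nm,*ell(s,z,c,r,a,b))
# colour based: 
g=cv2.cvtColor(s["color"],cv2.COLOR_RGB2GRAY)
cv2.imwrite("pics/w1c.png",cv2.resize(s["color"][140:260,200:330,::-1],None,fx=4.5,fy=4.5,interpolation=cv2.INTER_CUBIC))
E
```

```text
time_s: 3.85
tcp_pos: [0.501, -0.4193, 0.4032]
ee_rot: [0.0, -0.007, 1.0, -0.0]
ft_force: [-0.3, 1.1, 0.1]
grip_width: 0.817
[ 0.5006 -0.4195  0.4033] table -0.00036546724169969624
turn [ 0.52680216 -0.41363819  0.04850053] 4078
turn+seat [ 0.52680216 -0.41363819  0.04850053] 6653
seat [ 0.52704631 -0.4137779   0.02839183] 2407Traceback (most recent call last):
  File "<stdin>", line 6, in <module>
  File "h.py", line 30, in ell
    k=max(cs,key=len).reshape(-1,1,2).astype(float)
      ~~~^^^^^^^^^^^^
ValueError: max() iterable argument is empty
```

Wrist picture: chuck at pixel (264,203), screw pointing up (−x). Axis ≈ (0.527, −0.414). Now to the large ring.

```bash
python3 -m handwheel '[{"grip":70,"delta_pos":[0,48,0],"dr":[0,0,0]},{"grip":70,"delta_pos":[0,48,0],"dr":[0,0,0]},{"grip":70,"delta_pos":[0,48,0],"dr":[0,0,0]},{"grip":70,"delta_pos":[0,48,0],"dr":[0,0,0]},{"grip":70,"delta_pos":[0,48,0],"dr":[0,0,0]},{"grip":70,"delta_pos":[0,48,0],"dr":[0,0,0]},{"grip":70,"delta_pos":[0,48,0],"dr":[0,0,0]},{"grip":70,"delta_pos":[0,48,0],"dr":[0,0,0]}]'
python3 -m handwheel '[{"grip":70,"delta_pos":[0,48,0],"dr":[0,0,0]},{"grip":70,"delta_pos":[0,48,0],"dr":[0,0,0]},{"grip":70,"delta_pos":[0,48,0],"dr":[0,0,0]},{"grip":70,"delta_pos":[0,48,0],"dr":[0,0,0]},{"grip":70,"delta_pos":[0,48,0],"dr":[0,0,0]},{"grip":70,"delta_pos":[0,48,0],"dr":[0,0,0]},{"grip":70,"delta_pos":[0,48,0],"dr":[0,0,0]},{"grip":70,"delta_pos":[0,48,0],"dr":[0,0,0]}]'
```

```text
time_s: 4.7
tcp_pos: [0.4885, -0.0331, 0.4031]
ee_rot: [0.001, 0.004, 1.0, -0.001]
ft_force: [0.6, 0.1, -0.1]
grip_width: 0.818
time_s: 5.5
tcp_pos: [0.4873, 0.3575, 0.4062]
ee_rot: [0.005, 0.011, 1.0, -0.001]
ft_force: [1.3, 0.1, 0.6]
grip_width: 0.82
```

```bash
cat >> h.py <<'E'
def goto(x,y,z=None,yaw=np.pi):
    T=tcp(); z=T[2,3] if z is None else z
    d=T[:3,:3].T@(np.array([x,y,z])-T[:3,3])*1000
    Rd=R.from_euler('z',yaw).as_matrix()@np.diag([1,-1,-1.])
    print("delta",d.round(1),"dr",R.from_matrix(T[:3,:3].T@Rd).as_rotvec().round(3),"tcp",T[:3,3].round(4))
E
python3 -c "
from h import *
goto(.505,.42,.35)"
```

```text
delta [-15.8  63.   56.2] dr [-0.003  0.01  -0.021] tcp [0.4873 0.3575 0.4062]
```

```bash
python3 -m handwheel '[{"grip":70,"delta_pos":[-8,32,28],"dr":[-0.003,0.01,-0.021]},{"grip":70,"delta_pos":[-8,31,28],"dr":[0,0,0]},{"grip":70,"delta_pos":[0,0,0],"dr":[0,0,0]},{"grip":70,"delta_pos":[0,0,0],"dr":[0,0,0]}]'
python3 - <<'E'
from h import *
s=snap("wrist"); p=cloud(s); c=(.537,.424)
print(tz(p,c))
print(ell(s,.016,c,.025,.008,.03)); goto(.537,.424,.3)
cv2.imwrite("pics/w2.png",s["color"][:,:,::-1])
E
```

```text
time_s: 5.9
tcp_pos: [0.5045, 0.4236, 0.3495]
ee_rot: [0.001, -0.0, 1.0, 0.001]
ft_force: [-0.4, 0.2, 0.5]
grip_width: 0.818
-0.00036192187018374566
(array([0.53670255, 0.42590931, 0.02445865]), 1433)
delta [-32.4   0.5  49.5] dr [0.002 0.001 0.   ] tcp [0.5045 0.4234 0.3494]
```

View pics/w2.png

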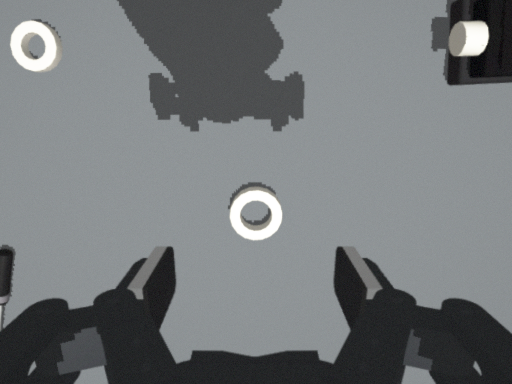

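```bash
python3 -m handwheel '[{"grip":65,"delta_pos":[-11,1,30],"dr":[0.002,0.001,0]},{"grip":65,"delta_pos":[-11,1,30],"dr":[0,0,0]},{"grip":65,"delta_pos":[-10,1,30],"dr":[0,0,0]},{"grip":65,"delta_pos":[0,0,25],"dr":[0,0,0]},{"grip":65,"delta_pos":[0,0,0],"dr":[0,0,0]},{"grip":65,"delta_pos":[0,0,0],"dr":[0,0,0]}]'
python3 - <<'E'
from h import *
s=snap("wrist"); p=cloud(s); c=(.537,.426)
print(ell(s,.016,c,.025,.008,.03)); goto(.537,.426,.172)
cv2.imwrite("pics/w3.png",s["color"][:,:,::-1])
E
```

```text
time_s: 6.55
tcp_pos: [0.5405, 0.4184, 0.241]
ee_rot: [0.005, 0.004, 1.0, 0.002]
ft_force: [-0.2, 0.0, -0.1]
grip_width: 0.761
(array([0.53690178, 0.42584916, 0.02450721]), 3481)
delta [ 4.2  7.1 69. ] dr [ 0.005  0.01  -0.009] tcp [0.5404 0.4185 0.241 ]
```

View pics/w3.png

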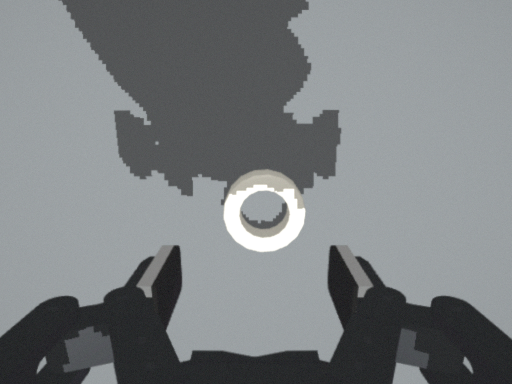

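```bash
python3 -m handwheel '[{"grip":65,"delta_pos":[4,7,10],"dr":[0.005,0.01,-0.009]},{"grip":65,"delta_pos":[0,0,20],"dr":[0,0,0]},{"grip":65,"delta_pos":[0,0,15],"dr":[0,0,0]},{"grip":65,"delta_pos":[0,0,0],"dr":[0,0,0]}]'
python3 -c "
from h import *
goto(.5369,.4258,.172)"
```

```text
time_s: 7.0
tcp_pos: [0.5367, 0.4272, 0.1998]
ee_rot: [0.003, -0.001, 1.0, 0.002]
ft_force: [-0.5, 0.2, 0.4]
grip_width: 0.756
delta [-0.1 -1.5 27.8] dr [0.003 0.005 0.002] tcp [0.5367 0.4272 0.1998]
```

```bash
python3 -m handwheel '[{"grip":65,"delta_pos":[0,-1.5,10],"dr":[0.003,0.005,0.002]},{"grip":65,"delta_pos":[0,0,10],"dr":[0,0,0]},{"grip":65,"delta_pos":[0,0,6],"dr":[0,0,0]},{"grip":65,"delta_pos":[0,0,0],"dr":[0,0,0]}]'
python3 - <<'E'
from h import *
goto(.5369,.4258,.172)
s=snap("wrist")
cv2.imwrite("pics/w4.png",s["color"][:,:,::-1])
s=snap("side")
cv2.imwrite("pics/s4.png",cv2.resize(s["color"][40:140,170:290,::-1],None,fx=5,fy=5))
E
```

```text
time_s: 7.4
tcp_pos: [0.5367, 0.4266, 0.1741]
ee_rot: [0.001, -0.0, 1.0, 0.001]
ft_force: [-0.1, -0.7, -0.4]
grip_width: 0.76
delta [-0.2 -0.8  2.1] dr [0.002 0.002 0.001] tcp [0.5367 0.4266 0.1741]
```

View pics/w4.png

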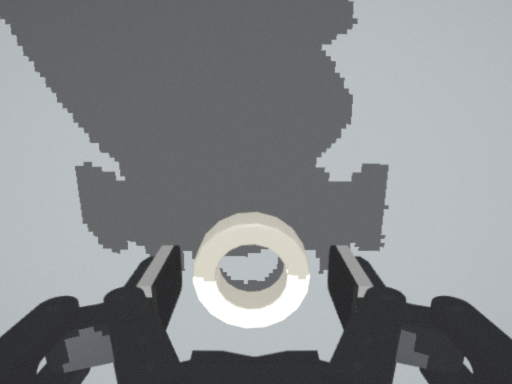

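View pics/s4.png

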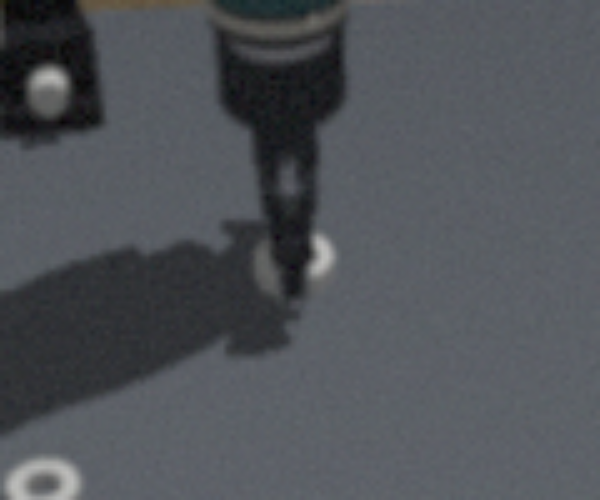

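```bash
python3 -m handwheel '[{"grip":58,"delta_pos":[0,-0.8,2],"dr":[0,0,0]},{"grip":46,"delta_pos":[0,0,0],"dr":[0,0,0]},{"grip":46,"delta_pos":[0,0,0],"dr":[0,0,0]},{"grip":46,"delta_pos":[0,0,0],"dr":[0,0,0]},{"grip":46,"delta_pos":[0,0,0],"dr":[0,0,0]},{"grip":46,"delta_pos":[0,0,0],"dr":[0,0,0]}]' 30
```

```text
time_s: 8.1
tcp_pos: [0.5373, 0.4259, 0.174]
ee_rot: [0.002, -0.0, 1.0, 0.001]
ft_force: [-0.3, 0.5, -1.6]
grip_width: 0.571
```

```bash
python3 -m handwheel '[{"grip":40,"delta_pos":[0,0,-5],"dr":[0,0,0]},{"grip":40,"delta_pos":[0,0,-20],"dr":[0,0,0]},{"grip":40,"delta_pos":[0,0,-35],"dr":[0,0,0]},{"grip":40,"delta_pos":[0,-20,-35],"dr":[0,0,0]},{"grip":40,"delta_pos":[0,-40,-20],"dr":[0,0,0]},{"grip":40,"delta_pos":[0,0,0],"dr":[0,0,0]},{"grip":40,"delta_pos":[0,0,0],"dr":[0,0,0]}]'
python3 - <<'E'
from h import *
goto(.527,-.414,.29)
s=snap("wrist")
cv2.imwrite("pics/w5.png",s["color"][:,:,::-1])
p=cloud(s);T=np.linalg.inv(tcp())
q=p@T[:3,:3].T+T[:3,3]
m=(np.hypot(q[...,0],q[...,1])<.05)&(q[...,2]>.12)&(q[...,2]<.19)&(s["color"].min(-1)>110)
print(m.sum(),q[m].min(0),q[m].max(0),np.percentile(q[m],[2,50,98],axis=0))
E
```

```text
time_s: 8.8
tcp_pos: [0.5365, 0.3641, 0.2945]
ee_rot: [0.002, -0.001, 1.0, 0.001]
ft_force: [-1.4, 0.0, -1.2]
grip_width: 0.575
delta [  11.  -778.1    2.6] dr [0.002 0.004 0.002] tcp [0.5365 0.3641 0.2945]
9421 [-0.02478651 -0.03810953  0.12600646] [0.02470187 0.03834035 0.17353573] [[-0.02167298 -0.02876635  0.1345852 ]
 [ 0.00653578  0.0002949   0.15819104]
 [ 0.02389833  0.0296676   0.17083022]]
```

View pics/w5.png

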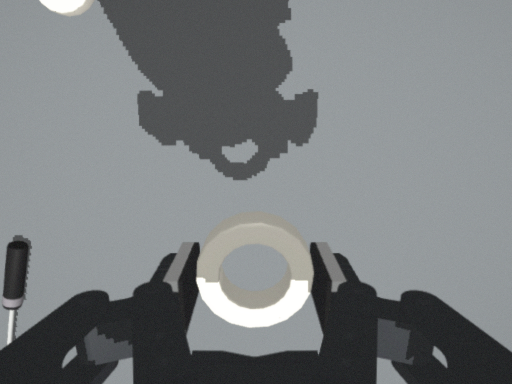

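```bash
python3 -m handwheel '[{"grip":40,"delta_pos":[1,-30,0],"dr":[0.002,0.004,0.002]},{"grip":40,"delta_pos":[1,-48,0],"dr":[0,0,0]},{"grip":40,"delta_pos":[1,-48,0],"dr":[0,0,0]},{"grip":40,"delta_pos":[1,-48,0],"dr":[0,0,0]},{"grip":40,"delta_pos":[1,-48,0],"dr":[0,0,0]},{"grip":40,"delta_pos":[1,-48,0],"dr":[0,0,0]},{"grip":40,"delta_pos":[1,-48,0],"dr":[0,0,0]},{"grip":40,"delta_pos":[1,-48,0],"dr":[0,0,0]}]'
python3 -m handwheel '[{"grip":40,"delta_pos":[0,-48,0],"dr":[0,0,0]},{"grip":40,"delta_pos":[0,-48,0],"dr":[0,0,0]},{"grip":40,"delta_pos":[0,-48,0],"dr":[0,0,0]},{"grip":40,"delta_pos":[0,-48,0],"dr":[0,0,0]},{"grip":40,"delta_pos":[0,-48,0],"dr":[0,0,0]},{"grip":40,"delta_pos":[0,-48,0],"dr":[0,0,0]},{"grip":40,"delta_pos":[0,-48,0],"dr":[0,0,0]},{"grip":40,"delta_pos":[0,-30,0],"dr":[0,0,0]}]'
python3 -c "
from h import *
goto(.527,-.414,.27)"
```

```text
time_s: 9.65
tcp_pos: [0.5296, -0.0041, 0.2882]
ee_rot: [-0.003, -0.007, 1.0, 0.001]
ft_force: [0.6, 0.9, -0.9]
grip_width: 0.573
time_s: 10.45
tcp_pos: [0.5366, -0.3836, 0.2811]
ee_rot: [-0.006, -0.009, 1.0, 0.003]
ft_force: [0.6, 0.7, 0.7]
grip_width: 0.572
delta [ 10.  -30.3  11.1] dr [ 0.006 -0.012  0.019] tcp [ 0.5366 -0.3836  0.2811]
```

```bash
python3 -m handwheel '[{"grip":40,"delta_pos":[6,-20,0],"dr":[0.006,-0.012,0.019]},{"grip":40,"delta_pos":[4,-10,0],"dr":[0,0,0]},{"grip":40,"delta_pos":[0,0,0],"dr":[0,0,0]},{"grip":40,"delta_pos":[0,0,0],"dr":[0,0,0]}]'
python3 - <<'E'
from h import *
goto(.527,-.414,.23)
s=snap("wrist"); np.savez("/tmp/w6",**s)
cv2.imwrite("pics/w6.png",s["color"][:,:,::-1])
E
```

```text
time_s: 10.85
tcp_pos: [0.5278, -0.4169, 0.2769]
ee_rot: [-0.002, 0.001, 1.0, 0.002]
ft_force: [0.6, 0.5, 0.1]
grip_width: 0.577
delta [ 0.7  2.7 46.9] dr [ 0.003 -0.003 -0.001] tcp [ 0.5278 -0.4169  0.2769]
```

View pics/w6.png

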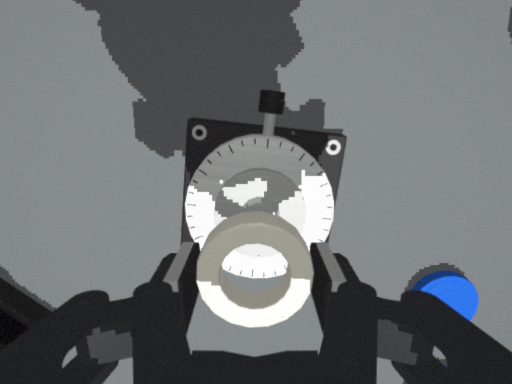

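Run:
```python
from h import *
s=dict(np.load("/tmp/w6.npz")); p=cloud(s); c=np.array([.527,-.414])
d=np.hypot(p[...,0]-c[0],p[...,1]-c[1])
m=((d<.058)&(p[...,2]>.023)&(p[...,2]<.06)).astype(np.uint8)
m=cv2.morphologyEx(m,cv2.MORPH_OPEN,np.ones((3,3),np.uint8))
cs,_=cv2.findContours(m,cv2.RETR_EXTERNAL,cv2.CHAIN_APPROX_NONE)
k=max(cs,key=len).reshape(-1,1,2).astype(float)
n=cv2.undistortPoints(k,s["intrinsics"],s["dist"]).reshape(-1,2)
ray=np.c_[n,np.ones(len(n))]@s["P"][:3,:3].T; o=s["P"][:3,3]
xy=(o+ray*((.03-o[2])/ray[:,2])[:,None])[:,:2]
rr=np.hypot(*(xy-c).T); xy=xy[(rr>.044)&(k[:,0,1]<225)]
print(len(xy),fitcirc(xy),fitcirc(xy,.0495))
```

```text
242 [ 0.52683454 -0.41235146  0.04916798] [ 0.52724145 -0.41235578  0.0495    ]
```

```bash
python3 -m handwheel '[{"grip":40,"delta_pos":[0.8,3.7,15],"dr":[0.003,-0.003,-0.001]},{"grip":40,"delta_pos":[0,0,20],"dr":[0,0,0]},{"grip":40,"delta_pos":[0,0,15],"dr":[0,0,0]},{"grip":40,"delta_pos":[0,0,0],"dr":[0,0,0]},{"grip":40,"delta_pos":[0,0,0],"dr":[0,0,0]}]'
python3 -c "
from h import *
goto(.527,-.413,.212)"
```

```text
time_s: 11.4
tcp_pos: [0.5294, -0.4067, 0.2274]
ee_rot: [0.0, -0.004, 1.0, -0.0]
ft_force: [0.3, -1.2, -0.6]
grip_width: 0.57
delta [ 2.4 -6.3 15.4] dr [-0.     0.001  0.008] tcp [ 0.5294 -0.4067  0.2274]
```

```bash
python3 -m handwheel '[{"grip":40,"delta_pos":[2.4,-6,5],"dr":[0,0.001,0.008]},{"grip":40,"delta_pos":[0,0,0],"dr":[0,0,0]},{"grip":40,"delta_pos":[0,0,0],"dr":[0,0,0]}]'
python3 - <<'E'
from h import *
goto(.527,-.413,.212)
s=snap("wrist"); np.savez("/tmp/w6",**s)
cv2.imwrite("pics/w7.png",s["color"][:,:,::-1])
E
```

```text
time_s: 11.7
tcp_pos: [0.5276, -0.4127, 0.2242]
ee_rot: [0.001, -0.0, 1.0, -0.001]
ft_force: [-0.2, -0.4, -1.9]
grip_width: 0.571
delta [ 0.6 -0.3 12.2] dr [-0.002  0.001  0.   ] tcp [ 0.5276 -0.4127  0.2242]
```

View pics/w7.png

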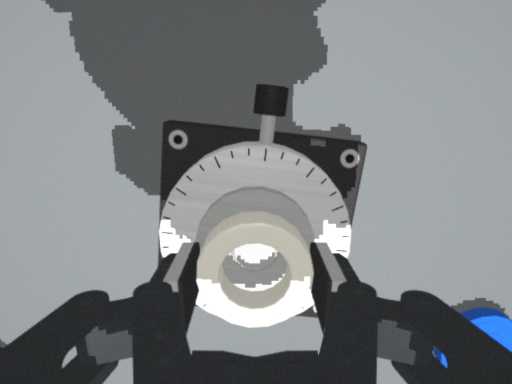

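```bash
python3 -m handwheel '[{"grip":40,"delta_pos":[0.5,-0.3,5],"dr":[-0.002,0.001,0]},{"grip":40,"delta_pos":[0,0,3],"dr":[0,0,0]},{"grip":40,"delta_pos":[0,0,1],"dr":[0,0,0]},{"grip":40,"delta_pos":[0,0,0],"dr":[0,0,0]}]'
python3 -c "
from h import *
goto(.527,-.413,.212)"
```

```text
time_s: 12.15
tcp_pos: [0.5269, -0.4132, 0.2147]
ee_rot: [0.0, 0.0, 1.0, 0.0]
ft_force: [0.4, -0.0, -1.6]
grip_width: 0.573
delta [-0.1  0.2  2.7] dr [ 0.     0.001 -0.   ] tcp [ 0.5269 -0.4132  0.2147]
```

```bash
python3 -m handwheel '[{"grip":40,"delta_pos":[0,0,1.2],"dr":[0,0,0]},{"grip":40,"delta_pos":[0,0,0],"dr":[0,0,0]}]'
python3 -m handwheel '[{"grip":40,"delta_pos":[0,0,1],"dr":[0,0,0]},{"grip":40,"delta_pos":[0,0,0],"dr":[0,0,0]}]'
```

```text
time_s: 12.35
tcp_pos: [0.5269, -0.4132, 0.2133]
ee_rot: [0.0, 0.0, 1.0, 0.0]
ft_force: [-0.4, -0.1, -1.1]
grip_width: 0.574
time_s: 12.55
tcp_pos: [0.527, -0.4132, 0.2123]
ee_rot: [0.0, 0.0, 1.0, 0.0]
ft_force: [-0.4, -0.9, -0.2]
grip_width: 0.576
```

```bash
python3 -m handwheel '[{"grip":40,"delta_pos":[0,0,0.8],"dr":[0,0,0]},{"grip":40,"delta_pos":[0,0,0],"dr":[0,0,0]}]'
python3 -m handwheel '[{"grip":40,"delta_pos":[0,0,0.8],"dr":[0,0,0]},{"grip":40,"delta_pos":[0,0,0],"dr":[0,0,0]}]'
```

```text
time_s: 12.75
tcp_pos: [0.527, -0.4132, 0.2117]
ee_rot: [0.0, 0.0, 1.0, -0.0]
ft_force: [0.6, -1.0, -0.3]
grip_width: 0.573
time_s: 12.95
tcp_pos: [0.527, -0.4132, 0.2117]
ee_rot: [0.001, 0.0, 1.0, -0.0]
ft_force: [0.1, 0.2, -0.1]
grip_width: 0.573
```

```bash
python3 -m handwheel '[{"grip":40,"delta_pos":[0,0,1],"dr":[0,0,0]},{"grip":40,"delta_pos":[0,0,0.5],"dr":[0,0,0]}]'; python3 -m handwheel '[{"grip":40,"delta_pos":[0,0,1],"dr":[0,0,0]},{"grip":40,"delta_pos":[0,0,0.5],"dr":[0,0,0]}]'
python3 - <<'E'
from h import *
s=snap("side")
cv2.imwrite("pics/s8.png",cv2.resize(s["color"][290:384,190:310,::-1],None,fx=5,fy=5))
E
```

```text
time_s: 13.15
tcp_pos: [0.5269, -0.4132, 0.2115]
ee_rot: [0.001, 0.0, 1.0, -0.001]
ft_force: [-2.1, 2.2, 6.9]
grip_width: 0.572
time_s: 13.35
tcp_pos: [0.5268, -0.413, 0.2116]
ee_rot: [0.001, 0.0, 1.0, -0.001]
ft_force: [-3.1, 0.9, 4.9]
grip_width: 0.575
```

View pics/s8.png

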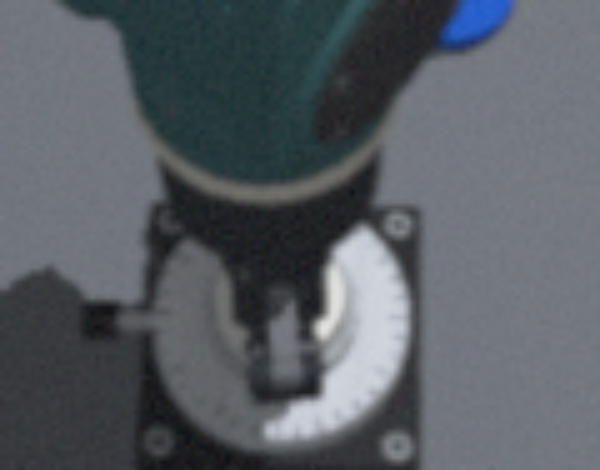

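```bash
python3 -m handwheel '[{"grip":50,"delta_pos":[0,0,0],"dr":[0,0,0]},{"grip":62,"delta_pos":[0,0,0],"dr":[0,0,0]},{"grip":65,"delta_pos":[0,0,0],"dr":[0,0,0]},{"grip":65,"delta_pos":[0,0,-15],"dr":[0,0,0]},{"grip":68,"delta_pos":[0,0,-40],"dr":[0,0,0]},{"grip":70,"delta_pos":[15,0,-45],"dr":[0,0,0]},{"grip":70,"delta_pos":[15,0,-25],"dr":[0,0,0]},{"grip":70,"delta_pos":[0,0,0],"dr":[0,0,0]}]'
python3 -m handwheel '[{"grip":70,"delta_pos":[0,0,0],"dr":[0,0,0]}]'
python3 - <<'E'
from h import *
s=snap("wrist"); np.savez("/tmp/w9",**s); p=cloud(s)
c=(.527,-.413)
print(ell(s,.054,c,.025,.046,.07),ell(s,.03,c,.05,.023,.08)); 
d=np.hypot(p[...,0]-c[0],p[...,1]-c[1]);m=(d<.023)&(d>.017)
P=p[m]; A=np.c_[P[:,:2]-c,np.ones(len(P))]; print(np.linalg.lstsq(A,P[:,2],rcond=None)[0], np.median(P[:,2]), tz(p,c,.08,.12))
goto(.437,-.02,.36)
cv2.imwrite("pics/w9.png",s["color"][:,:,::-1])
E
```

```text
time_s: 14.2
tcp_pos: [0.4958, -0.4126, 0.3388]
ee_rot: [0.0, -0.0, 1.0, -0.0]
ft_force: [0.1, 0.0, 0.4]
grip_width: 0.814
time_s: 14.3
tcp_pos: [0.4958, -0.4127, 0.3388]
ee_rot: [0.0, -0.0, 1.0, -0.0]
ft_force: [-0.3, -0.3, -1.2]
grip_width: 0.82
(array([ 0.52632472, -0.41274461,  0.02463292]), 1994) (array([ 0.5269538 , -0.41223449,  0.04945683]), 9810)
[0.00115069 0.00316491 0.0535582 ] 0.05353281644539143 -0.00033264644853603365
delta [ 58.7 392.7 -21.5] dr [-0.     0.001  0.   ] tcp [ 0.4958 -0.4127  0.3387]
```

View pics/w9.png

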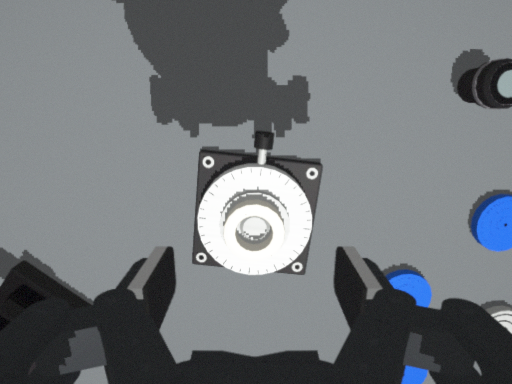

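Large ring home (top at z ≈ 54 mm, flat, centred at (0.5265, −0.4127)); it shows at pixel (254,230). Next, the guard plate.

```bash
python3 -m handwheel '[{"grip":78,"delta_pos":[8,48,0],"dr":[0,0,0]},{"grip":78,"delta_pos":[7,48,0],"dr":[0,0,0]},{"grip":78,"delta_pos":[7,48,0],"dr":[0,0,0]},{"grip":78,"delta_pos":[7,48,0],"dr":[0,0,0]},{"grip":78,"delta_pos":[7,48,0],"dr":[0,0,0]},{"grip":78,"delta_pos":[7,48,0],"dr":[0,0,0]},{"grip":78,"delta_pos":[7,48,0],"dr":[0,0,0]},{"grip":78,"delta_pos":[7,48,0],"dr":[0,0,0]}]'
python3 -c "
from h import *
goto(.437,-.02,.30)"
```

```text
time_s: 15.15
tcp_pos: [0.4377, -0.0215, 0.3279]
ee_rot: [-0.005, 0.003, 1.0, 0.003]
ft_force: [1.3, 0.2, -0.8]
grip_width: 0.913
delta [ 0.4  1.3 27.9] dr [ 0.006 -0.01  -0.006] tcp [ 0.4377 -0.0215  0.3279]
```

```bash
python3 -m handwheel '[{"grip":78,"delta_pos":[0,0,15],"dr":[0.006,-0.01,-0.006]},{"grip":78,"delta_pos":[0,0,10],"dr":[0,0,0]},{"grip":78,"delta_pos":[0,0,0],"dr":[0,0,0]},{"grip":78,"delta_pos":[0,0,0],"dr":[0,0,0]}]'
python3 - <<'E'
from h import *
s=snap("wrist"); np.savez("/tmp/w10",**s); p=cloud(s)
c=(.468,-.022)
print(ell(s,.013,c,.031,.007,.03),tz(p,c))
goto(.468,-.022,.19)
cv2.imwrite("pics/w10.png",s["color"][:,:,::-1])
E
```

```text
time_s: 15.55
tcp_pos: [0.4361, -0.0159, 0.2994]
ee_rot: [-0.003, -0.004, 1.0, 0.001]
ft_force: [-0.2, -0.7, 0.3]
grip_width: 0.913
(array([ 0.46783739, -0.01647799,  0.03060005]), 4350) -0.00035989839442163163
delta [-32.4  -6.5 109.3] dr [ 0.003 -0.006  0.008] tcp [ 0.4362 -0.016   0.2995]
```

View pics/w10.png

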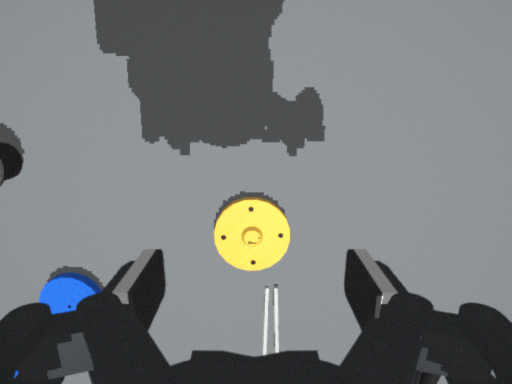

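Run:
```python
from h import *
for f in ("w10","w9","w6"):
    s=dict(np.load(f"/tmp/{f}.npz")); p=cloud(s)
    T=np.linalg.inv(s["P"]@np.linalg.inv(s["T_tool_cam"])); q=p@T[:3,:3].T+T[:3,3]
    for sg in (1,-1):
        m=(np.abs(q[...,0])<.014)&(sg*q[...,1]>.026)&(sg*q[...,1]<.06)&(q[...,2]<.18)
        Q=q[m]; print(f,sg,len(Q),np.percentile(Q[:,2],[50,95,99,100]).round(4), Q[Q[:,2]>np.percentile(Q[:,2],97)].mean(0).round(4))
```

```text
w10 1 8556 [0.1123 0.1539 0.1601 0.1641] [0.0032 0.0401 0.1595]
w10 -1 8875 [0.1121 0.1532 0.1602 0.1645] [ 0.0031 -0.0394  0.1593]
w9 1 9862 [0.1133 0.1547 0.1621 0.167 ] [0.0034 0.0365 0.1612]
w9 -1 10052 [0.1131 0.1542 0.162  0.1667] [ 0.0035 -0.0358  0.1611]
w6 1 10983 [0.114  0.146  0.1606 0.1677] [0.0101 0.0317 0.159 ]
w6 -1 10741 [0.1139 0.1448 0.1603 0.1673] [ 0.0099 -0.0314  0.1585]
```

```bash
python3 -m handwheel '[{"grip":78,"delta_pos":[-11,-0.5,25],"dr":[0.003,-0.006,0.008]},{"grip":78,"delta_pos":[-11,0,30],"dr":[0,0,0]},{"grip":78,"delta_pos":[-10,0,30],"dr":[0,0,0]},{"grip":78,"delta_pos":[0,0,10],"dr":[0,0,0]},{"grip":78,"delta_pos":[0,0,0],"dr":[0,0,0]},{"grip":78,"delta_pos":[0,0,0],"dr":[0,0,0]}]'
python3 - <<'E'
from h import *
s=snap("wrist"); print(ell(s,.013,(.468,-.017),.031,.007,.03))
goto(.4678,-.0165,.17)
E
```

```text
time_s: 16.2
tcp_pos: [0.4722, -0.0218, 0.2031]
ee_rot: [0.002, 0.005, 1.0, -0.001]
ft_force: [0.2, 0.4, -0.0]
grip_width: 0.911
(array([ 0.46811608, -0.0165182 ,  0.03063952]), 11033)
delta [ 4.6  5.3 33.3] dr [-0.002  0.005 -0.01 ] tcp [ 0.4722 -0.0218  0.2033]
```

```bash
python3 -m handwheel '[{"grip":78,"delta_pos":[4.5,5.3,10],"dr":[-0.002,0.005,-0.01]},{"grip":76,"delta_pos":[0,0,10],"dr":[0,0,0]},{"grip":74,"delta_pos":[0,0,5],"dr":[0,0,0]},{"grip":72,"delta_pos":[0,0,0],"dr":[0,0,0]},{"grip":72,"delta_pos":[0,0,0],"dr":[0,0,0]}]'
python3 - <<'E'
from h import *
goto(.468,-.0165,.17)
E
```

```text
time_s: 16.75
tcp_pos: [0.4676, -0.0162, 0.1779]
ee_rot: [0.001, -0.0, 1.0, 0.0]
ft_force: [0.5, 0.3, 0.7]
grip_width: 0.841
delta [-0.4 -0.3  7.9] dr [0.    0.002 0.001] tcp [ 0.4676 -0.0162  0.1779]
```

```bash
python3 -m handwheel '[{"grip":70,"delta_pos":[-0.4,-0.3,5],"dr":[0,0.002,0.001]},{"grip":68,"delta_pos":[0,0,3],"dr":[0,0,0]},{"grip":67,"delta_pos":[0,0,0],"dr":[0,0,0]},{"grip":52,"delta_pos":[0,0,0],"dr":[0,0,0]},{"grip":52,"delta_pos":[0,0,0],"dr":[0,0,0]},{"grip":52,"delta_pos":[0,0,0],"dr":[0,0,0]},{"grip":52,"delta_pos":[0,0,0],"dr":[0,0,0]}]' 40
python3 - <<'E'
from h import *
goto(.468,-.0165,.17)
E
```

```text
time_s: 17.45
tcp_pos: [0.4683, -0.0166, 0.1702]
ee_rot: [0.0, 0.0, 1.0, 0.0]
ft_force: [0.8, 0.1, -2.9]
grip_width: 0.703
delta [0.3 0.1 0.2] dr [ 0.     0.001 -0.   ] tcp [ 0.4683 -0.0166  0.1702]
```

```bash
python3 -m handwheel '[{"grip":50,"delta_pos":[0,0,-5],"dr":[0,0,0]},{"grip":50,"delta_pos":[0,0,-15],"dr":[0,0,0]},{"grip":50,"delta_pos":[0,0,-30],"dr":[0,0,0]},{"grip":50,"delta_pos":[0,0,-40],"dr":[0,0,0]},{"grip":50,"delta_pos":[0,0,-30],"dr":[0,0,0]},{"grip":50,"delta_pos":[0,0,0],"dr":[0,0,0]},{"grip":50,"delta_pos":[0,0,0],"dr":[0,0,0]}]'
python3 - <<'E'
from h import *
goto(.5265,-.413,.29)
s=snap("wrist")
cv2.imwrite("pics/w11.png",s["color"][:,:,::-1])
p=cloud(s);T=np.linalg.inv(tcp())
q=p@T[:3,:3].T+T[:3,3]; c=s["color"].astype(int)
m=(np.hypot(q[...,0],q[...,1])<.05)&(q[...,2]>.12)&(q[...,2]<.19)&(c[...,0]-c[...,2]>60)
Q=q[m];print(m.sum(),Q.min(0),Q.max(0)); 
Q=Q[Q[:,2]<np.percentile(Q[:,2],60)+.003];A=np.c_[Q[:,:2],np.ones(len(Q))];print(np.linalg.lstsq(A,Q[:,2],rcond=None)[0])
E
```

```text
time_s: 18.15
tcp_pos: [0.4673, -0.0165, 0.2953]
ee_rot: [-0.001, 0.0, 1.0, 0.0]
ft_force: [-0.1, 0.9, -3.2]
grip_width: 0.705
delta [ -59.4 -396.5    5. ] dr [ 0.001 -0.001 -0.001] tcp [ 0.4673 -0.0165  0.2953]
15520 [-0.03195634 -0.029831    0.15231515] [0.03073457 0.03057302 0.16524485]
[ 0.00203787 -0.00605689  0.15729124]
```

View pics/w11.png

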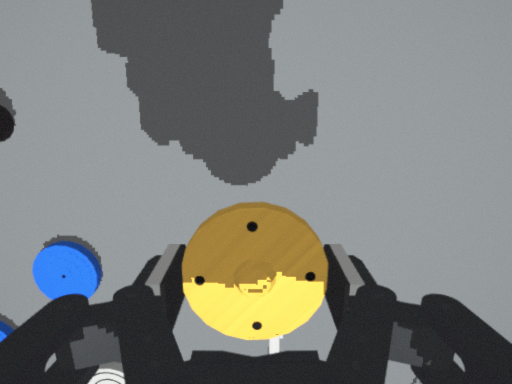

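```bash
python3 -m handwheel '[{"grip":50,"delta_pos":[-4,-25,0],"dr":[0,0,0]},{"grip":50,"delta_pos":[-7,-45,0],"dr":[0,0,0]},{"grip":50,"delta_pos":[-7,-48,0],"dr":[0,0,0]},{"grip":50,"delta_pos":[-7,-48,0],"dr":[0,0,0]},{"grip":50,"delta_pos":[-7,-48,0],"dr":[0,0,0]},{"grip":50,"delta_pos":[-7,-48,0],"dr":[0,0,0]},{"grip":50,"delta_pos":[-7,-48,0],"dr":[0,0,0]},{"grip":50,"delta_pos":[-7,-45,0],"dr":[0,0,0]}]'
python3 -c "
from h import *
goto(.5265,-.4127,.28)"
```

```text
time_s: 19.0
tcp_pos: [0.5193, -0.3785, 0.2825]
ee_rot: [-0.007, -0.004, 1.0, 0.005]
ft_force: [1.6, -0.2, -2.3]
grip_width: 0.7
delta [ -7.  -34.3   2.1] dr [ 0.01  -0.014  0.007] tcp [ 0.5193 -0.3785  0.2825]
```

```bash
python3 -m handwheel '[{"grip":50,"delta_pos":[-4,-20,0],"dr":[0.01,-0.014,0.007]},{"grip":50,"delta_pos":[-2,-10,0],"dr":[0,0,0]},{"grip":50,"delta_pos":[0,0,0],"dr":[0,0,0]},{"grip":50,"delta_pos":[0,0,0],"dr":[0,0,0]}]'
python3 -c "
from h import *
goto(.5265,-.4127,.235)"
```

```text
time_s: 19.4
tcp_pos: [0.5246, -0.4139, 0.2752]
ee_rot: [-0.003, 0.002, 1.0, 0.003]
ft_force: [0.4, 0.2, -1.8]
grip_width: 0.702
delta [-2.2  1.  40.1] dr [ 0.006 -0.006 -0.004] tcp [ 0.5246 -0.4139  0.2752]
```

```bash
python3 -m handwheel '[{"grip":50,"delta_pos":[-2.2,1,15],"dr":[0.006,-0.006,-0.004]},{"grip":50,"delta_pos":[0,0,18],"dr":[0,0,0]},{"grip":50,"delta_pos":[0,0,4],"dr":[0,0,0]},{"grip":50,"delta_pos":[0,0,0],"dr":[0,0,0]},{"grip":50,"delta_pos":[0,0,0],"dr":[0,0,0]}]'
python3 - <<'E'
from h import *
goto(.5265,-.4127,.2202)
s=snap("wrist"); np.savez("/tmp/w12",**s)
cv2.imwrite("pics/w12.png",s["color"][:,:,::-1])
E
```

```text
time_s: 19.9
tcp_pos: [0.527, -0.4068, 0.2383]
ee_rot: [-0.001, -0.003, 1.0, 0.001]
ft_force: [0.7, -0.9, -2.3]
grip_width: 0.703
delta [ 0.5 -5.9 18.1] dr [ 0.002 -0.002  0.005] tcp [ 0.527  -0.4068  0.2383]
```

View pics/w12.png

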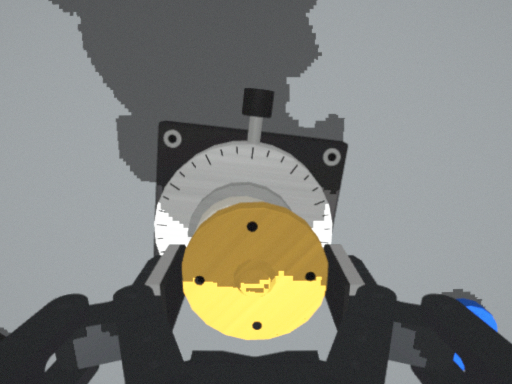

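```bash
python3 -m handwheel '[{"grip":50,"delta_pos":[0.5,-5.8,6],"dr":[0.002,-0.002,0.005]},{"grip":50,"delta_pos":[0,0,0],"dr":[0,0,0]},{"grip":50,"delta_pos":[0,0,0],"dr":[0,0,0]}]'
python3 - <<'E'
from h import *
goto(.5265,-.4127,.2202)
E
```

```text
time_s: 20.25
tcp_pos: [0.5268, -0.4134, 0.2335]
ee_rot: [0.001, 0.0, 1.0, -0.001]
ft_force: [0.5, -0.3, -1.7]
grip_width: 0.707
delta [ 0.4  0.7 13.3] dr [-0.002  0.002 -0.   ] tcp [ 0.5268 -0.4134  0.2335]
```

```bash
python3 -m handwheel '[{"grip":50,"delta_pos":[0.4,0.6,5],"dr":[-0.002,0.002,0]},{"grip":50,"delta_pos":[0,0,3],"dr":[0,0,0]},{"grip":50,"delta_pos":[0,0,0],"dr":[0,0,0]}]'
python3 - <<'E'
from h import *
goto(.5265,-.4127,.2202)
E
```

```text
time_s: 20.55
tcp_pos: [0.5263, -0.413, 0.2249]
ee_rot: [0.0, 0.0, 1.0, -0.0]
ft_force: [-0.7, 0.4, -1.8]
grip_width: 0.704
delta [-0.2  0.3  4.7] dr [-0.     0.    -0.001] tcp [ 0.5263 -0.413   0.2249]
```

```bash
python3 -m handwheel '[{"grip":50,"delta_pos":[0,0.2,1.5],"dr":[0,0,0]},{"grip":50,"delta_pos":[0,0,1.2],"dr":[0,0,0]},{"grip":50,"delta_pos":[0,0,0],"dr":[0,0,0]}]'
python3 -m handwheel '[{"grip":50,"delta_pos":[0,0,1],"dr":[0,0,0]},{"grip":50,"delta_pos":[0,0,0],"dr":[0,0,0]}]'
python3 -m handwheel '[{"grip":50,"delta_pos":[0,0,0.8],"dr":[0,0,0]},{"grip":50,"delta_pos":[0,0,0],"dr":[0,0,0]}]'
```

```text
time_s: 20.85
tcp_pos: [0.5263, -0.4127, 0.2218]
ee_rot: [-0.0, 0.0, 1.0, 0.0]
ft_force: [-0.4, 0.4, -2.2]
grip_width: 0.704
time_s: 21.05
tcp_pos: [0.5263, -0.4127, 0.2209]
ee_rot: [-0.0, 0.0, 1.0, 0.0]
ft_force: [0.2, -0.1, -2.5]
grip_width: 0.701
time_s: 21.25
tcp_pos: [0.5264, -0.4127, 0.2203]
ee_rot: [0.0, 0.0, 1.0, -0.0]
ft_force: [0.2, 0.2, -1.8]
grip_width: 0.705
```

```bash
python3 -m handwheel '[{"grip":50,"delta_pos":[0,0,0.8],"dr":[0,0,0]},{"grip":50,"delta_pos":[0,0,0.8],"dr":[0,0,0]}]'
python3 -m handwheel '[{"grip":50,"delta_pos":[0,0,1],"dr":[0,0,0]},{"grip":50,"delta_pos":[0,0,0.5],"dr":[0,0,0]}]'
```

```text
time_s: 21.45
tcp_pos: [0.5264, -0.4127, 0.2201]
ee_rot: [0.0, 0.0, 1.0, -0.001]
ft_force: [-3.6, 4.3, 12.2]
grip_width: 0.709
time_s: 21.65
tcp_pos: [0.5262, -0.4125, 0.2202]
ee_rot: [0.001, 0.0, 1.0, -0.001]
ft_force: [-1.0, 0.7, 0.9]
grip_width: 0.7
```

```bash
python3 -m handwheel '[{"grip":62,"delta_pos":[0,0,0],"dr":[0,0,0]},{"grip":76,"delta_pos":[0,0,0],"dr":[0,0,0]},{"grip":78,"delta_pos":[0,0,0],"dr":[0,0,0]},{"grip":78,"delta_pos":[0,0,-15],"dr":[0,0,0]},{"grip":78,"delta_pos":[0,0,-40],"dr":[0,0,0]},{"grip":70,"delta_pos":[15,0,-45],"dr":[0,0,0]},{"grip":65,"delta_pos":[15,0,-25],"dr":[0,0,0]},{"grip":60,"delta_pos":[0,0,0],"dr":[0,0,0]}]'
python3 -m handwheel '[{"grip":60,"delta_pos":[0,0,0],"dr":[0,0,0]}]'
cat > chk.py <<'E'
from h import *
import sys
z,r,r0,r1=map(float,sys.argv[1:5])
s=snap("wrist"); p=cloud(s)
c=(.5265,-.4127)
print(ell(s,z,c,r,z-.006,z+.015)); 
d=np.hypot(p[...,0]-c[0],p[...,1]-c[1]);m=(d<r1)&(d>r0)
P=p[m]; A=np.c_[P[:,:2]-c,np.ones(len(P))]; print(np.linalg.lstsq(A,P[:,2],rcond=None)[0], np.median(P[:,2]), tz(p,c,.08,.12))
cv2.imwrite("pics/%s.png"%sys.argv[5],s["color"][:,:,::-1])
E
python3 chk.py .063 .031 .013 .027 w13; python3 -c "
from h import *
goto(.355,.234,.32)"
```

```text
time_s: 22.45
tcp_pos: [0.4954, -0.4121, 0.3482]
ee_rot: [0.0, -0.0, 1.0, -0.0]
ft_force: [0.4, -0.2, 0.5]
grip_width: 0.703
time_s: 22.55
tcp_pos: [0.4954, -0.4123, 0.3483]
ee_rot: [0.0, 0.0, 1.0, -0.001]
ft_force: [0.0, 0.2, -1.2]
grip_width: 0.698
(array([ 0.52591177, -0.41219678,  0.03063811]), 4419)
[0.03542368 0.00141567 0.06233966] 0.0626262165861124 -0.00033993922585090486
delta [140.6 646.3  27.2] dr [-0.001  0.001 -0.   ] tcp [ 0.4955 -0.4123  0.3482]
```

View pics/w13.png

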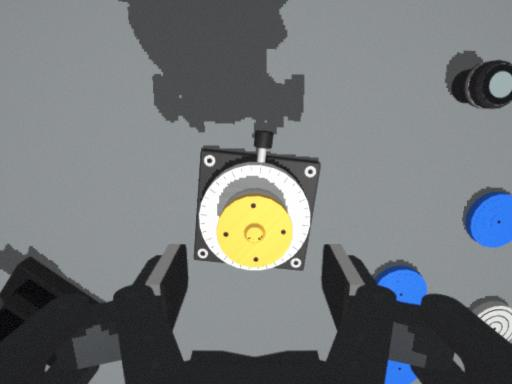

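```bash
cat >> chk.py <<'E'
for a in range(8):
    th=np.arctan2(p[...,1]-c[1],p[...,0]-c[0]); k=m&(np.abs(np.angle(np.exp(1j*(th-a*np.pi/4))))<.35); print(a*45,k.sum(),round(float(np.median(p[...,2][k]))*1000,2),end=' | ')
print()
E
python3 chk.py .063 .031 .013 .027 w13
```

```text
(array([ 0.52590921, -0.41222817,  0.03065306]), 4420)
[0.03868722 0.00466857 0.06228922] 0.06257432746306532 -0.00035350866994549035
0 262 62.72 | 45 272 62.56 | 90 289 62.62 | 135 297 62.59 | 180 326 62.45 | 225 309 62.57 | 270 282 62.54 | 315 271 62.59 |
```

Guard plate home (63 mm, flat all round), at pixel (254,232). Next, the small ring.

```bash
python3 -m handwheel '[{"grip":60,"delta_pos":[10,46,0],"dr":[0,0,0]},{"grip":60,"delta_pos":[10,46,0],"dr":[0,0,0]},{"grip":60,"delta_pos":[10,46,0],"dr":[0,0,0]},{"grip":60,"delta_pos":[10,46,0],"dr":[0,0,0]},{"grip":60,"delta_pos":[10,46,0],"dr":[0,0,0]},{"grip":60,"delta_pos":[10,46,0],"dr":[0,0,0]},{"grip":60,"delta_pos":[10,46,0],"dr":[0,0,0]}]'
python3 -m handwheel '[{"grip":60,"delta_pos":[10,46,0],"dr":[0,0,0]},{"grip":60,"delta_pos":[10,46,0],"dr":[0,0,0]},{"grip":60,"delta_pos":[10,46,0],"dr":[0,0,0]},{"grip":60,"delta_pos":[10,46,0],"dr":[0,0,0]},{"grip":60,"delta_pos":[10,46,0],"dr":[0,0,0]},{"grip":60,"delta_pos":[10,46,0],"dr":[0,0,0]},{"grip":60,"delta_pos":[5,30,0],"dr":[0,0,0]}]'
python3 -c "
from h import *
goto(.355,.234,.30)"
```

```text
time_s: 23.35
tcp_pos: [0.4241, -0.0831, 0.3377]
ee_rot: [-0.005, 0.002, 1.0, 0.003]
ft_force: [1.2, 0.2, 0.1]
grip_width: 0.704
time_s: 24.05
tcp_pos: [0.3539, 0.2372, 0.3348]
ee_rot: [-0.01, 0.002, 1.0, 0.003]
ft_force: [0.7, -0.2, 1.0]
grip_width: 0.7
delta [-1.8 -3.4 34.7] dr [ 0.007 -0.02  -0.003] tcp [0.3539 0.2372 0.3348]
```

```bash
python3 -m handwheel '[{"grip":60,"delta_pos":[-2,-3,17],"dr":[0.007,-0.02,-0.003]},{"grip":60,"delta_pos":[0,0,17],"dr":[0,0,0]},{"grip":60,"delta_pos":[0,0,0],"dr":[0,0,0]},{"grip":60,"delta_pos":[0,0,0],"dr":[0,0,0]}]'
python3 - <<'E'
from h import *
s=snap("wrist"); p=cloud(s)
c=(.386,.235)
print(ell(s,.012,c,.021,.006,.03),tz(p,c))
goto(.386,.235,.19)
cv2.imwrite("pics/w14.png",s["color"][:,:,::-1])
E
```

```text
time_s: 24.45
tcp_pos: [0.3536, 0.2393, 0.2967]
ee_rot: [-0.002, -0.004, 1.0, -0.001]
ft_force: [-0.5, 0.2, 0.4]
grip_width: 0.705
(array([0.38496501, 0.23422929, 0.02049321]), 1520) -0.00039313608418445334
delta [-32.7  -4.3 106.6] dr [-0.002 -0.004  0.009] tcp [0.3537 0.2392 0.2968]
```

View pics/w14.png

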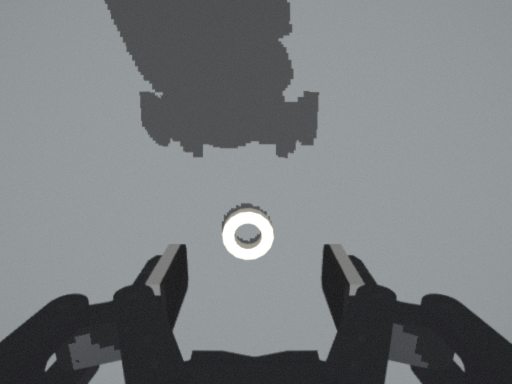

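```bash
python3 -m handwheel '[{"grip":58,"delta_pos":[-11,-4,25],"dr":[-0.002,-0.004,0.009]},{"grip":58,"delta_pos":[-10,0,30],"dr":[0,0,0]},{"grip":58,"delta_pos":[-10,0,30],"dr":[0,0,0]},{"grip":58,"delta_pos":[0,0,10],"dr":[0,0,0]},{"grip":58,"delta_pos":[0,0,0],"dr":[0,0,0]},{"grip":58,"delta_pos":[0,0,0],"dr":[0,0,0]}]'
python3 - <<'E'
from h import *
s=snap("wrist"); print(ell(s,.012,(.385,.234),.021,.006,.03))
goto(.385,.2342,.1735)
E
```

```text
time_s: 25.1
tcp_pos: [0.3886, 0.2344, 0.2023]
ee_rot: [0.003, 0.002, 1.0, 0.001]
ft_force: [0.5, -0.3, 1.2]
grip_width: 0.681
(array([0.38500958, 0.23415084, 0.02051761]), 3773)
delta [ 3.8 -0.4 29. ] dr [ 0.003  0.006 -0.004] tcp [0.3886 0.2345 0.2025]
```

```bash
python3 -m handwheel '[{"grip":56,"delta_pos":[3.8,-0.4,10],"dr":[0.003,0.006,-0.004]},{"grip":54,"delta_pos":[0,0,10],"dr":[0,0,0]},{"grip":52,"delta_pos":[0,0,4],"dr":[0,0,0]},{"grip":52,"delta_pos":[0,0,0],"dr":[0,0,0]},{"grip":52,"delta_pos":[0,0,0],"dr":[0,0,0]}]'
python3 - <<'E'
from h import *
goto(.385,.2342,.1735)
E
```

```text
time_s: 25.65
tcp_pos: [0.3847, 0.2343, 0.1782]
ee_rot: [0.001, -0.0, 1.0, 0.0]
ft_force: [-0.3, 0.5, -0.0]
grip_width: 0.609
delta [-0.3 -0.1  4.7] dr [0.001 0.002 0.   ] tcp [0.3847 0.2343 0.1782]
```

```bash
python3 -m handwheel '[{"grip":50,"delta_pos":[-0.3,0,3],"dr":[0.001,0.002,0]},{"grip":48,"delta_pos":[0,0,1.7],"dr":[0,0,0]},{"grip":48,"delta_pos":[0,0,0],"dr":[0,0,0]},{"grip":34,"delta_pos":[0,0,0],"dr":[0,0,0]},{"grip":34,"delta_pos":[0,0,0],"dr":[0,0,0]},{"grip":34,"delta_pos":[0,0,0],"dr":[0,0,0]},{"grip":34,"delta_pos":[0,0,0],"dr":[0,0,0]}]' 30
python3 - <<'E'
from h import *
goto(.385,.2342,.1735)
E
```

```text
time_s: 26.35
tcp_pos: [0.3853, 0.2345, 0.174]
ee_rot: [0.0, -0.0, 1.0, 0.0]
ft_force: [-0.0, 0.5, -0.1]
grip_width: 0.475
delta [ 0.3 -0.3  0.5] dr [0.    0.001 0.   ] tcp [0.3853 0.2345 0.174 ]
```

```bash
python3 -m handwheel '[{"grip":32,"delta_pos":[0,0,-5],"dr":[0,0,0]},{"grip":32,"delta_pos":[0,0,-15],"dr":[0,0,0]},{"grip":32,"delta_pos":[0,0,-35],"dr":[0,0,0]},{"grip":32,"delta_pos":[0,0,-45],"dr":[0,0,0]},{"grip":32,"delta_pos":[0,0,-40],"dr":[0,0,0]},{"grip":32,"delta_pos":[0,0,0],"dr":[0,0,0]},{"grip":32,"delta_pos":[0,0,0],"dr":[0,0,0]}]'
python3 - <<'E'
from h import *
goto(.526,-.4122,.31)
s=snap("wrist")
cv2.imwrite("pics/w15.png",s["color"][:,:,::-1])
E
```

```text
time_s: 27.05
tcp_pos: [0.3844, 0.2341, 0.3209]
ee_rot: [-0.0, -0.0, 1.0, -0.0]
ft_force: [-0.6, 0.2, -0.9]
grip_width: 0.472
delta [-141.4 -646.4   11.1] dr [-0. -0.  0.] tcp [0.3844 0.2341 0.3209]
```

View pics/w15.png

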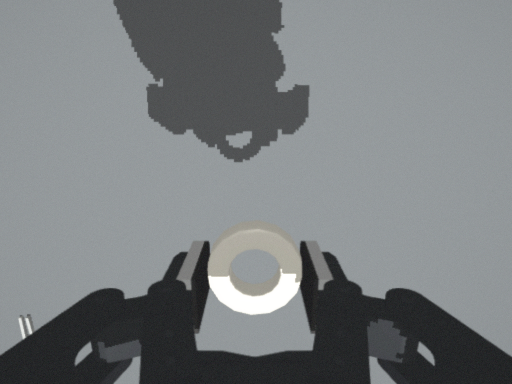

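Small ring held flat and centred (pixel 254,272).

```bash
python3 -m handwheel '[{"grip":32,"delta_pos":[-8,-30,0],"dr":[0,0,0]},{"grip":32,"delta_pos":[-10,-46,0],"dr":[0,0,0]},{"grip":32,"delta_pos":[-10,-46,0],"dr":[0,0,0]},{"grip":32,"delta_pos":[-10,-46,0],"dr":[0,0,0]},{"grip":32,"delta_pos":[-10,-46,0],"dr":[0,0,0]},{"grip":32,"delta_pos":[-10,-46,0],"dr":[0,0,0]},{"grip":32,"delta_pos":[-10,-46,0],"dr":[0,0,0]},{"grip":32,"delta_pos":[-10,-46,0],"dr":[0,0,0]}]'
python3 -m handwheel '[{"grip":32,"delta_pos":[-10,-46,0],"dr":[0,0,0]},{"grip":32,"delta_pos":[-10,-46,0],"dr":[0,0,0]},{"grip":32,"delta_pos":[-10,-46,0],"dr":[0,0,0]},{"grip":32,"delta_pos":[-10,-46,0],"dr":[0,0,0]},{"grip":32,"delta_pos":[-10,-46,0],"dr":[0,0,0]},{"grip":32,"delta_pos":[-5,-25,0],"dr":[0,0,0]},{"grip":32,"delta_pos":[0,0,0],"dr":[0,0,0]}]'
python3 -c "
from h import *
goto(.526,-.4122,.27)"
```

```text
time_s: 27.9
tcp_pos: [0.4624, -0.1263, 0.3121]
ee_rot: [-0.006, -0.005, 1.0, 0.001]
ft_force: [0.4, 1.1, -0.8]
grip_width: 0.474
time_s: 28.6
tcp_pos: [0.5182, -0.3974, 0.2978]
ee_rot: [-0.012, -0.002, 1.0, 0.006]
ft_force: [-0.4, 1.1, -1.7]
grip_width: 0.478
delta [ -8.4 -15.2  27.5] dr [ 0.012 -0.024  0.003] tcp [ 0.5182 -0.3974  0.2978]
```

```bash
python3 -m handwheel '[{"grip":32,"delta_pos":[-4,-8,10],"dr":[0.012,-0.024,0.003]},{"grip":32,"delta_pos":[-4,-5,10],"dr":[0,0,0]},{"grip":32,"delta_pos":[0,0,5],"dr":[0,0,0]},{"grip":32,"delta_pos":[0,0,0],"dr":[0,0,0]},{"grip":32,"delta_pos":[0,0,0],"dr":[0,0,0]}]'
python3 -c "
from h import *
goto(.526,-.4122,.25)"
```

```text
time_s: 29.1
tcp_pos: [0.5254, -0.4086, 0.2667]
ee_rot: [-0.003, -0.0, 1.0, 0.003]
ft_force: [-0.3, -0.1, -0.5]
grip_width: 0.474
delta [-0.7 -3.7 16.6] dr [ 0.006 -0.007  0.001] tcp [ 0.5254 -0.4086  0.2667]
```

```bash
python3 -m handwheel '[{"grip":32,"delta_pos":[-0.7,-3.7,8],"dr":[0.006,-0.007,0.001]},{"grip":32,"delta_pos":[0,0,5],"dr":[0,0,0]},{"grip":32,"delta_pos":[0,0,0],"dr":[0,0,0]},{"grip":32,"delta_pos":[0,0,0],"dr":[0,0,0]}]'
python3 - <<'E'
from h import *
goto(.526,-.4122,.237)
s=snap("wrist"); np.savez("/tmp/w16",**s)
cv2.imwrite("pics/w16.png",s["color"][:,:,::-1])
E
```

```text
time_s: 29.5
tcp_pos: [0.5262, -0.4115, 0.2535]
ee_rot: [0.001, -0.0, 1.0, -0.0]
ft_force: [-0.7, 0.0, -1.8]
grip_width: 0.474
delta [ 0.2 -0.7 16.5] dr [-0.001  0.001  0.001] tcp [ 0.5262 -0.4115  0.2535]
```

View pics/w16.png

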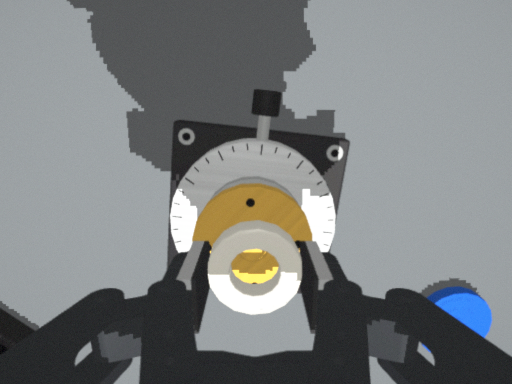

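```bash
python3 -m handwheel '[{"grip":32,"delta_pos":[0.2,-0.7,6],"dr":[-0.001,0.001,0.001]},{"grip":32,"delta_pos":[0,0,4],"dr":[0,0,0]},{"grip":32,"delta_pos":[0,0,0],"dr":[0,0,0]},{"grip":32,"delta_pos":[0,0,0],"dr":[0,0,0]}]'
python3 - <<'E'
from h import *
goto(.526,-.4122,.237)
E
```

```text
time_s: 29.95
tcp_pos: [0.526, -0.4124, 0.2429]
ee_rot: [0.0, 0.0, 1.0, 0.0]
ft_force: [0.7, 0.1, 0.4]
grip_width: 0.472
delta [-0.   0.2  5.9] dr [ 0.  0. -0.] tcp [ 0.526  -0.4124  0.2429]
```

```bash
python3 -m handwheel '[{"grip":32,"delta_pos":[0,0.1,2],"dr":[0,0,0]},{"grip":32,"delta_pos":[0,0,1.5],"dr":[0,0,0]},{"grip":32,"delta_pos":[0,0,0],"dr":[0,0,0]}]'
python3 -m handwheel '[{"grip":32,"delta_pos":[0,0,1],"dr":[0,0,0]},{"grip":32,"delta_pos":[0,0,0],"dr":[0,0,0]}]'
python3 -m handwheel '[{"grip":32,"delta_pos":[0,0,0.8],"dr":[0,0,0]},{"grip":32,"delta_pos":[0,0,0],"dr":[0,0,0]}]'
```

```text
time_s: 30.25
tcp_pos: [0.526, -0.4123, 0.2392]
ee_rot: [0.0, 0.0, 1.0, 0.0]
ft_force: [0.3, -0.7, -0.1]
grip_width: 0.475
time_s: 30.45
tcp_pos: [0.526, -0.4123, 0.2381]
ee_rot: [0.0, 0.0, 1.0, 0.0]
ft_force: [0.1, 0.1, -0.5]
grip_width: 0.475
time_s: 30.65
tcp_pos: [0.5261, -0.4123, 0.2374]
ee_rot: [0.0, 0.0, 1.0, -0.0]
ft_force: [-0.6, -0.1, -0.9]
grip_width: 0.474
```

```bash
python3 -m handwheel '[{"grip":32,"delta_pos":[0,0,0.8],"dr":[0,0,0]},{"grip":32,"delta_pos":[0,0,0.4],"dr":[0,0,0]}]'
python3 -m handwheel '[{"grip":32,"delta_pos":[0,0,0.8],"dr":[0,0,0]},{"grip":32,"delta_pos":[0,0,0.4],"dr":[0,0,0]}]'
```

```text
time_s: 30.85
tcp_pos: [0.5261, -0.4123, 0.2368]
ee_rot: [0.001, 0.0, 1.0, -0.0]
ft_force: [-2.7, 2.2, 7.7]
grip_width: 0.474
time_s: 31.05
tcp_pos: [0.526, -0.4122, 0.2369]
ee_rot: [0.001, 0.0, 1.0, -0.001]
ft_force: [-0.7, 0.7, 1.8]
grip_width: 0.471
```

```bash
python3 -m handwheel '[{"grip":42,"delta_pos":[0,0,0],"dr":[0,0,0]},{"grip":56,"delta_pos":[0,0,0],"dr":[0,0,0]},{"grip":58,"delta_pos":[0,0,0],"dr":[0,0,0]},{"grip":58,"delta_pos":[0,0,-15],"dr":[0,0,0]},{"grip":60,"delta_pos":[0,0,-40],"dr":[0,0,0]},{"grip":65,"delta_pos":[15,0,-40],"dr":[0,0,0]},{"grip":70,"delta_pos":[15,0,-15],"dr":[0,0,0]},{"grip":72,"delta_pos":[0,0,0],"dr":[0,0,0]}]'
python3 -m handwheel '[{"grip":72,"delta_pos":[0,0,0],"dr":[0,0,0]}]'
python3 chk.py .075 .021 .013 .019 w17; python3 -c "
from h import *
goto(.625,-.154,.32)"
```

```text
time_s: 31.85
tcp_pos: [0.4949, -0.4119, 0.3488]
ee_rot: [-0.0, -0.0, 1.0, 0.0]
ft_force: [-0.0, -1.1, 0.3]
grip_width: 0.841
time_s: 31.95
tcp_pos: [0.4949, -0.4119, 0.3483]
ee_rot: [-0.0, 0.0, 1.0, 0.0]
ft_force: [-0.1, 0.9, -0.7]
grip_width: 0.842
(array([ 0.52571541, -0.41187353,  0.02046562]), 1638)
[-0.00308149 -0.0008016   0.07458526] 0.074559778251221 -0.00033104192012017863
0 98 74.6 | 45 100 74.5 | 90 104 74.47 | 135 108 74.47 | 180 114 74.68 | 225 108 74.64 | 270 105 74.53 | 315 103 74.43 | 
delta [-130.1  257.9   28.3] dr [ 0.001 -0.001 -0.   ] tcp [ 0.4949 -0.4119  0.3481]
```

View pics/w17.png

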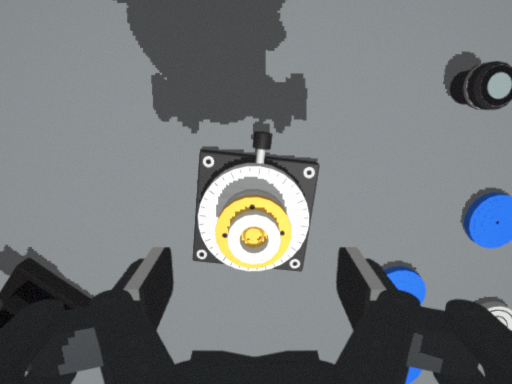

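Small ring home and flat (74.9 mm), at pixel (254,236). Now the steel top plate; it is at about (0.658, −0.154) in the top view.

```bash
python3 -m handwheel '[{"grip":72,"delta_pos":[-20,40,0],"dr":[0,0,0]},{"grip":72,"delta_pos":[-22,43,0],"dr":[0,0,0]},{"grip":72,"delta_pos":[-22,43,0],"dr":[0,0,0]},{"grip":72,"delta_pos":[-22,43,0],"dr":[0,0,0]},{"grip":72,"delta_pos":[-22,43,0],"dr":[0,0,0]},{"grip":72,"delta_pos":[-20,40,0],"dr":[0,0,0]},{"grip":72,"delta_pos":[0,0,0],"dr":[0,0,0]}]'
python3 -c "
from h import *
goto(.625,-.154,.30)"
```

```text
time_s: 32.7
tcp_pos: [0.6288, -0.1509, 0.3361]
ee_rot: [-0.006, 0.002, 1.0, 0.004]
ft_force: [0.1, -0.6, -0.3]
grip_width: 0.839
delta [ 3.4 -3.4 36.1] dr [ 0.008 -0.012 -0.003] tcp [ 0.6288 -0.1509  0.3361]
```

```bash
python3 -m handwheel '[{"grip":72,"delta_pos":[3,-3,18],"dr":[0.008,-0.012,-0.003]},{"grip":72,"delta_pos":[0,0,18],"dr":[0,0,0]},{"grip":72,"delta_pos":[0,0,0],"dr":[0,0,0]},{"grip":72,"delta_pos":[0,0,0],"dr":[0,0,0]}]'
python3 - <<'E'
from h import *
s=snap("wrist"); p=cloud(s)
c=(.657,-.154)
print(ell(s,.014,c,.028,.008,.03),tz(p,c))
goto(.657,-.154,.19)
cv2.imwrite("pics/w18.png",s["color"][:,:,::-1])
E
```

```text
time_s: 33.1
tcp_pos: [0.6266, -0.1512, 0.2939]
ee_rot: [-0.003, -0.002, 1.0, 0.001]
ft_force: [-0.5, -0.5, -0.1]
grip_width: 0.842
(array([ 0.65713727, -0.15232148,  0.02767509]), 3742) -0.00036133513016944896
delta [-31.1  -3.1 103.7] dr [ 0.002 -0.006  0.004] tcp [ 0.6266 -0.1513  0.2938]
```

View pics/w18.png

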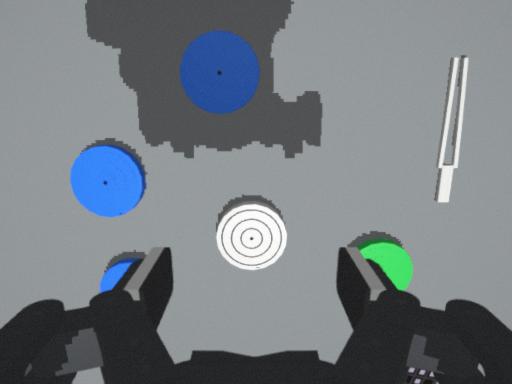

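Grooved steel plate at pixel (251,238). Blue is at (107,181), (220,72) and (125,285), green at (387,268). The fingers clear all of them along y.

```bash
python3 -m handwheel '[{"grip":70,"delta_pos":[-11,-1,25],"dr":[0.002,-0.006,0.004]},{"grip":70,"delta_pos":[-10,0,30],"dr":[0,0,0]},{"grip":70,"delta_pos":[-10,0,30],"dr":[0,0,0]},{"grip":70,"delta_pos":[0,0,5],"dr":[0,0,0]},{"grip":70,"delta_pos":[0,0,0],"dr":[0,0,0]},{"grip":70,"delta_pos":[0,0,0],"dr":[0,0,0]}]'
python3 - <<'E'
from h import *
s=snap("wrist"); print(ell(s,.014,(.657,-.1523),.028,.008,.03))
goto(.6571,-.1523,.17)
cv2.imwrite("pics/w19.png",s["color"][:,:,::-1])
E
```

```text
time_s: 33.75
tcp_pos: [0.6596, -0.1543, 0.2066]
ee_rot: [0.003, 0.001, 1.0, -0.001]
ft_force: [-0.2, 0.3, 1.0]
grip_width: 0.819
(array([ 0.65731902, -0.15242917,  0.02762844]), 8688)
delta [ 2.8  2.2 37. ] dr [-0.002  0.007 -0.002] tcp [ 0.6596 -0.1544  0.207 ]
```

View pics/w19.png

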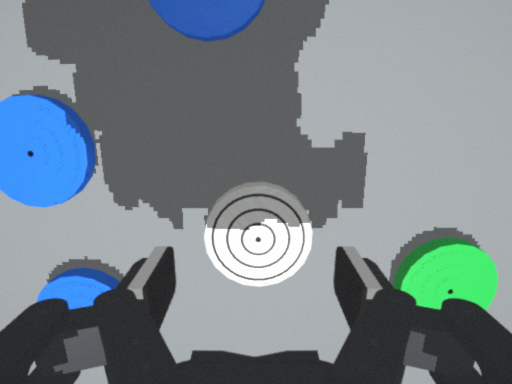

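```bash
python3 -m handwheel '[{"grip":68,"delta_pos":[2.6,2.2,12],"dr":[-0.002,0.007,-0.002]},{"grip":68,"delta_pos":[0,0,12],"dr":[0,0,0]},{"grip":67,"delta_pos":[0,0,5],"dr":[0,0,0]},{"grip":66,"delta_pos":[0,0,0],"dr":[0,0,0]},{"grip":66,"delta_pos":[0,0,0],"dr":[0,0,0]}]'
python3 - <<'E'
from h import *
goto(.6572,-.1524,.171)
E
```

```text
time_s: 34.3
tcp_pos: [0.6568, -0.1523, 0.1783]
ee_rot: [0.001, 0.0, 1.0, -0.001]
ft_force: [0.4, 0.5, -0.0]
grip_width: 0.77
delta [-0.4 -0.1  7.3] dr [-0.001  0.002 -0.   ] tcp [ 0.6568 -0.1523  0.1783]
```

```bash
python3 -m handwheel '[{"grip":64,"delta_pos":[-0.4,0,5],"dr":[-0.001,0.002,0]},{"grip":62,"delta_pos":[0,0,2.3],"dr":[0,0,0]},{"grip":62,"delta_pos":[0,0,0],"dr":[0,0,0]},{"grip":46,"delta_pos":[0,0,0],"dr":[0,0,0]},{"grip":46,"delta_pos":[0,0,0],"dr":[0,0,0]},{"grip":46,"delta_pos":[0,0,0],"dr":[0,0,0]},{"grip":46,"delta_pos":[0,0,0],"dr":[0,0,0]}]' 40
python3 - <<'E'
from h import *
goto(.6572,-.1524,.171)
E
```

```text
time_s: 35.0
tcp_pos: [0.6574, -0.1522, 0.1713]
ee_rot: [0.0, 0.0, 1.0, -0.0]
ft_force: [-1.3, 0.5, -0.9]
grip_width: 0.636
delta [ 0.2 -0.2  0.3] dr [-0.     0.001 -0.   ] tcp [ 0.6574 -0.1522  0.1713]
```

```bash
python3 -m handwheel '[{"grip":44,"delta_pos":[0,0,-5],"dr":[0,0,0]},{"grip":44,"delta_pos":[0,0,-15],"dr":[0,0,0]},{"grip":44,"delta_pos":[0,0,-35],"dr":[0,0,0]},{"grip":44,"delta_pos":[0,0,-45],"dr":[0,0,0]},{"grip":44,"delta_pos":[0,0,-40],"dr":[0,0,0]},{"grip":44,"delta_pos":[0,0,0],"dr":[0,0,0]},{"grip":44,"delta_pos":[0,0,0],"dr":[0,0,0]}]'
python3 - <<'E'
from h import *
goto(.5258,-.412,.31)
s=snap("wrist")
cv2.imwrite("pics/w20.png",s["color"][:,:,::-1])
p=cloud(s);T=np.linalg.inv(tcp())
q=p@T[:3,:3].T+T[:3,3]
m=(np.hypot(q[...,0],q[...,1])<.027)&(q[...,2]>.12)&(q[...,2]<.19)
Q=q[m];A=np.c_[Q[:,:2],np.ones(len(Q))];print(len(Q),np.linalg.lstsq(A,Q[:,2],rcond=None)[0])
E
```

```text
time_s: 35.7
tcp_pos: [0.6566, -0.152, 0.3166]
ee_rot: [-0.001, 0.0, 1.0, 0.0]
ft_force: [0.2, -0.3, -2.7]
grip_width: 0.634
delta [ 130.7 -260.     6.7] dr [ 0.001 -0.002 -0.   ] tcp [ 0.6566 -0.152   0.3166]
12418 [0.01747448 0.04268029 0.15711945]
```

View pics/w20.png

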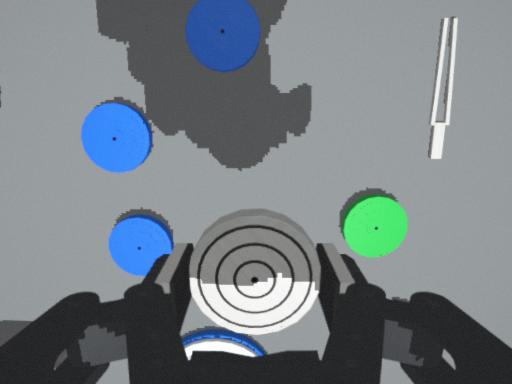

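```bash
python3 -m handwheel '[{"grip":44,"delta_pos":[15,-30,0],"dr":[0,0,0]},{"grip":44,"delta_pos":[21,-42,0],"dr":[0,0,0]},{"grip":44,"delta_pos":[21,-42,0],"dr":[0,0,0]},{"grip":44,"delta_pos":[21,-42,0],"dr":[0,0,0]},{"grip":44,"delta_pos":[21,-42,0],"dr":[0,0,0]},{"grip":44,"delta_pos":[17,-32,0],"dr":[0,0,0]},{"grip":44,"delta_pos":[8,-16,0],"dr":[0,0,0]},{"grip":44,"delta_pos":[0,0,0],"dr":[0,0,0]}]'
python3 -c "
from h import *
goto(.5258,-.412,.27)"
```

```text
time_s: 36.55
tcp_pos: [0.5271, -0.405, 0.3051]
ee_rot: [-0.006, -0.002, 1.0, 0.005]
ft_force: [0.2, 1.1, -2.6]
grip_width: 0.635
delta [ 0.9 -7.4 35.1] dr [ 0.01  -0.013  0.003] tcp [ 0.5271 -0.405   0.3051]
```

```bash
python3 -m handwheel '[{"grip":44,"delta_pos":[1,-5,10],"dr":[0.01,-0.013,0.003]},{"grip":44,"delta_pos":[0,-2,12],"dr":[0,0,0]},{"grip":44,"delta_pos":[0,0,8],"dr":[0,0,0]},{"grip":44,"delta_pos":[0,0,0],"dr":[0,0,0]},{"grip":44,"delta_pos":[0,0,0],"dr":[0,0,0]}]'
python3 -c "
from h import *
goto(.5258,-.412,.26)"
```

```text
time_s: 37.05
tcp_pos: [0.5276, -0.4081, 0.2707]
ee_rot: [-0.002, -0.002, 1.0, 0.002]
ft_force: [0.4, 0.7, -2.1]
grip_width: 0.633
delta [ 1.8 -4.  10.7] dr [ 0.005 -0.003  0.003] tcp [ 0.5276 -0.4081  0.2707]
```

```bash
python3 -m handwheel '[{"grip":44,"delta_pos":[1.8,-4,10],"dr":[0.005,-0.003,0.003]},{"grip":44,"delta_pos":[0,0,0],"dr":[0,0,0]},{"grip":44,"delta_pos":[0,0,0],"dr":[0,0,0]}]'
python3 - <<'E'
from h import *
goto(.5258,-.412,.2423)
s=snap("wrist")
cv2.imwrite("pics/w21.png",s["color"][:,:,::-1])
E
```

```text
time_s: 37.35
tcp_pos: [0.5263, -0.4117, 0.2604]
ee_rot: [0.0, -0.0, 1.0, -0.001]
ft_force: [0.3, -0.3, -1.7]
grip_width: 0.634
delta [ 0.5 -0.3 18.1] dr [-0.001  0.001  0.001] tcp [ 0.5263 -0.4117  0.2604]
```

View pics/w21.png

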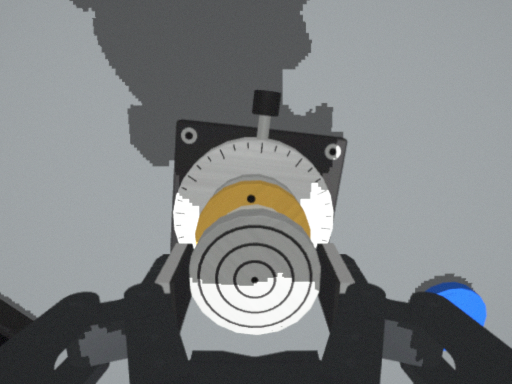

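```bash
python3 -m handwheel '[{"grip":44,"delta_pos":[0.5,-0.3,7],"dr":[-0.001,0.001,0.001]},{"grip":44,"delta_pos":[0,0,4],"dr":[0,0,0]},{"grip":44,"delta_pos":[0,0,0],"dr":[0,0,0]},{"grip":44,"delta_pos":[0,0,0],"dr":[0,0,0]}]'
python3 - <<'E'
from h import *
goto(.5258,-.412,.2423)
E
```

```text
time_s: 37.8
tcp_pos: [0.5257, -0.4121, 0.2486]
ee_rot: [-0.0, 0.0, 1.0, -0.0]
ft_force: [-0.8, 0.5, -2.0]
grip_width: 0.639
delta [-0.1  0.1  6.3] dr [-0. -0. -0.] tcp [ 0.5257 -0.4121  0.2486]
```

```bash
python3 -m handwheel '[{"grip":44,"delta_pos":[0,0,2],"dr":[0,0,0]},{"grip":44,"delta_pos":[0,0,1.5],"dr":[0,0,0]},{"grip":44,"delta_pos":[0,0,0],"dr":[0,0,0]}]'
python3 -m handwheel '[{"grip":44,"delta_pos":[0,0,1.2],"dr":[0,0,0]},{"grip":44,"delta_pos":[0,0,0],"dr":[0,0,0]}]'
python3 -m handwheel '[{"grip":44,"delta_pos":[0,0,0.8],"dr":[0,0,0]},{"grip":44,"delta_pos":[0,0,0],"dr":[0,0,0]}]'
```

```text
time_s: 38.1
tcp_pos: [0.5257, -0.4122, 0.245]
ee_rot: [-0.0, 0.0, 1.0, -0.0]
ft_force: [0.9, -1.0, -2.4]
grip_width: 0.632
time_s: 38.3
tcp_pos: [0.5257, -0.4122, 0.2438]
ee_rot: [-0.0, 0.0, 1.0, -0.0]
ft_force: [-1.0, -0.5, -2.6]
grip_width: 0.636
time_s: 38.5
tcp_pos: [0.5258, -0.4122, 0.243]
ee_rot: [-0.0, 0.0, 1.0, -0.0]
ft_force: [0.4, 0.4, -1.7]
grip_width: 0.636
```

```bash
python3 -m handwheel '[{"grip":44,"delta_pos":[0,0,0.8],"dr":[0,0,0]},{"grip":44,"delta_pos":[0,0,0.4],"dr":[0,0,0]}]'
python3 -m handwheel '[{"grip":44,"delta_pos":[0,0,0.8],"dr":[0,0,0]},{"grip":44,"delta_pos":[0,0,0.4],"dr":[0,0,0]}]'
```

```text
time_s: 38.7
tcp_pos: [0.5258, -0.4122, 0.2423]
ee_rot: [0.0, 0.0, 1.0, -0.001]
ft_force: [-1.9, 1.4, 6.8]
grip_width: 0.635
time_s: 38.9
tcp_pos: [0.5257, -0.4121, 0.2423]
ee_rot: [0.0, 0.0, 1.0, -0.001]
ft_force: [-1.6, 1.2, 2.7]
grip_width: 0.631
```

Contact is at the expected height of 242.3 mm. Release, retreat and check.

```bash
python3 -m handwheel '[{"grip":56,"delta_pos":[0,0,0],"dr":[0,0,0]},{"grip":70,"delta_pos":[0,0,0],"dr":[0,0,0]},{"grip":72,"delta_pos":[0,0,0],"dr":[0,0,0]},{"grip":72,"delta_pos":[0,0,-15],"dr":[0,0,0]},{"grip":72,"delta_pos":[0,0,-40],"dr":[0,0,0]},{"grip":72,"delta_pos":[15,0,-40],"dr":[0,0,0]},{"grip":72,"delta_pos":[15,0,-15],"dr":[0,0,0]},{"grip":72,"delta_pos":[0,0,0],"dr":[0,0,0]}]'
python3 -m handwheel '[{"grip":72,"delta_pos":[0,0,0],"dr":[0,0,0]}]'
python3 chk.py .085 .028 .004 .025 w22
python3 - <<'E'
from h import *
s=snap("top"); cv2.imwrite("pics/t22.png",cv2.resize(s["color"][110:290,60:440,::-1],None,fx=2.1,fy=2.1))
s=snap("side"); cv2.imwrite("pics/s22.png",cv2.resize(s["color"][290:384,180:320,::-1],None,fx=5,fy=5,interpolation=cv2.INTER_CUBIC))
E
```

```text
time_s: 39.7
tcp_pos: [0.4948, -0.4119, 0.3544]
ee_rot: [-0.0, -0.0, 1.0, -0.0]
ft_force: [0.9, -0.5, -0.4]
grip_width: 0.847
time_s: 39.8
tcp_pos: [0.4948, -0.4119, 0.3539]
ee_rot: [-0.0, 0.0, 1.0, -0.0]
ft_force: [0.5, -0.1, -1.1]
grip_width: 0.844
(array([ 0.52554865, -0.41185107,  0.02772252]), 4034)
[0.04413821 0.00913796 0.08477611] 0.08505322987589153 -0.00031481182079551306
0 321 85.12 | 45 332 85.13 | 90 345 85.12 | 135 367 85.05 | 180 393 84.94 | 225 377 85.08 | 270 344 85.01 | 315 325 85.04 |
```

View pics/w22.png

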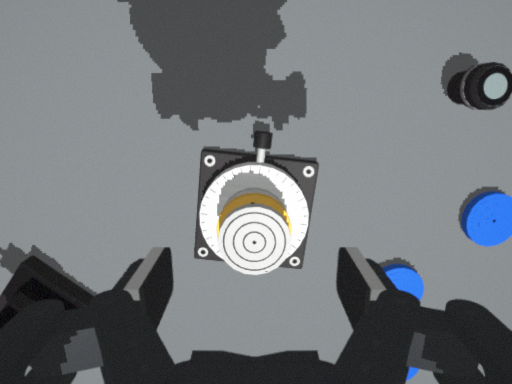

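View pics/t22.png

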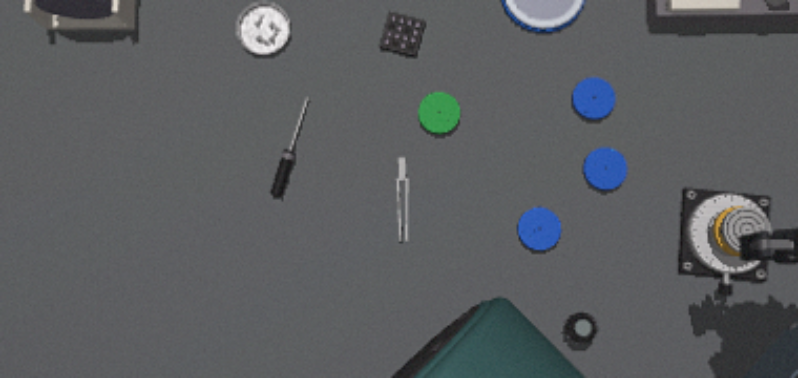

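View pics/s22.png

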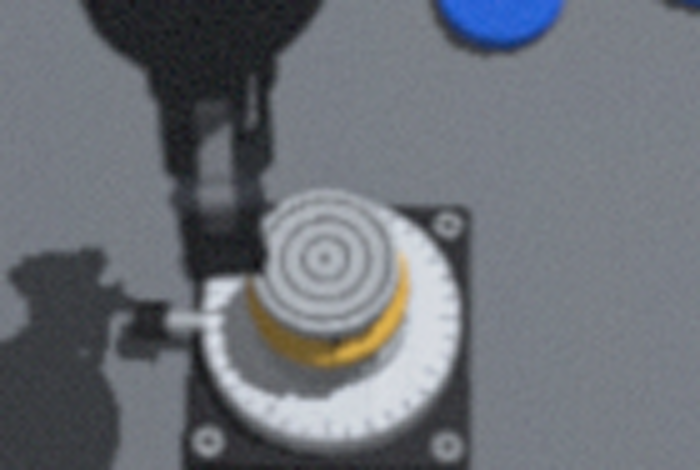

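```bash
python3 -c "
from bench import arm
print(arm.read_state()['time_s'], arm.finish_job())"
```

```text
the job is handed in; nothing more can be done
39.95 None
```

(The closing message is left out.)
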